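# Fetch the weighing dish from behind the reagent bottles

### The arm

A 7-joint arm with a two-finger parallel gripper is mounted at the origin on the work surface. World frame = base frame: x ahead of the robot, y to its left, z up, the work surface at z = 0. Lengths are in mm, angles in rad, forces in N, time in s.
With the tool pointing down it reaches from about 425 to 950 mm from the base axis. Payload 4.7 kg.
Tool frame: the origin (TCP) lies midway between the tips of the shut fingers; the grasp point (between the pads) lies 19 mm behind it; z points along the fingers, y is the line along which they close (so a half turn about z gives the same grasp; the last joint's range is limited). The gripper opens to 85 mm and grips with 20 to 120 N. Pads are 22 mm wide; open, the fingers measure 114 mm over their backs; the gripper's body (76 mm by 85 mm) begins 54 mm behind the grasp point. The pads swing forward as they close: fully open they stand 13 mm farther back than shut.
Start: joints at [-1.296, 0.469, -0.049, 1.532, 0.024, 1.141, -0.082], TCP at [201.884, 644.12, 231.335] pointing down, gripper open.
Joint ranges: [-2.59, 2.59], [-0.33, 1.99], [-1.39, 1.29], [0.1, 2.45], [-1.04, 4.18], [0.21, 1.99], [-2.66, 2.66]. Speed limits (rad/s): [2.57, 2.57, 3.14, 3.14, 3.14, 3.14, 3.14].

### API

Orientations are given as [roll, pitch, yaw] about the fixed x, y, z axes, in that order (R = Rz(yaw) Ry(pitch) Rx(roll)).
In Python, from bench import * gives the robot as it stands. The module is installed in compiled form; this text tells all that it offers.
- The arm moves only by the shell command python3 -m creep 'ROWS' [FORCE]. ROWS is a JSON object whose one key "increments" holds a list of rows, each an object of numbers: "ax", "ay", "az": the turn, a rotation vector about the tool's x, y, z in rad; "tx", "ty", "tz": the shift along the tool's x, y, z in m; "claw": the finger opening in m, from 0 to 0.0854. A call has 1 to 5 rows; each row is the pose to reach, as a shift and turn from the pose commanded when the call began, along the tool's axes at that moment; what a row does not reach only later rows make up. A row lasts 1/12 s, in which the tool goes at most 41.7 mm and 7.16 degrees, less where a joint would pass 70% of its speed; a pose out of reach is approached as far as the arm can. A call with a gripper value outside its range is refused whole. The fingers move at their own pace and stop on an object; FORCE is the grip in N (left out, the last holds). Time passes only in rows, so rows that repeat a pose let the fingers close. It gives the time, the measured TCP pose, the force, the opening and the grip force at its end, in the units of the state.
- read_state(): the state, without advancing time (a new reading comes with each control period).
- capture(name): name is "scene" or "top"; returns a dict with "img" (384x512x3 uint8, red, green, blue), "fx", "fy", "cx", "cy" (pixels), "k1" (the pictures are not rectified: a ray, as slopes to the right and down, at radius r is drawn at 1 + k1 r^2 times it, then the intrinsics apply), "camera_from_world" (4x4, takes a point from world to camera coordinates). Camera axes: x right, y down, z forward; pixel columns grow to the right and rows downward; lengths in mm; the calibration is good to about 2 mm. A picture is of the moment at which its call begins. There is no depth.
- sign_off(): hands the job in; it is judged then, once.
Trained networks look in the newest picture that a camera, given by its name, has taken for a name from the list of things; names that differ only in an ending like _2 or _b are one class to them, and where a whole thing is asked for, a point or a joint stands for the part that bears it (a point fixed in the world has none). Each returns a list of dicts, best first, with "conf" (0 to 1); they miss things now and then, are a little off and sometimes report something else, mostly with a low value. They report only what shows in the picture. A call takes as long as a camera call. They do not tell look-alikes from the thing itself.
- recognise(label, camera): "point" ([x, y, z] in mm, in world coordinates, good to about 4 mm: the middle of the surface that is visible of it).
- mark_of(label, camera): "point" ([x, y, z] in mm, in world coordinates, good to about 4 mm: a listed point, or the origin of a listed thing).
The state is a dict: "clock": time; "q": joint angles; "dq": joint speeds; "effort": joint torques, N m; "ee_pos": TCP position; "tool_rot": TCP orientation; "ft_force": force on the tool from outside, world axes, zero at the start; "wrist_torque": the same for the moment, N m; "gripper_width": opening from 0.0 (shut) to 1.0 (fully open); "grasp_force": force on a finger pad.
Only numpy, scipy, OpenCV 4.12 (cv2) and the standard library are available. Lean on these libraries where they do the work, as an engineer would, in place of code of your own. Each camera call takes 0.05 s, during which the arm holds its last target. There are 200 camera calls.

### The job

The lidded porcelain dish at the back of the bottle tray is boxed in by three plastic bottles and is needed on the balance. First stand all three bottles upright on the green mat, only then move the dish to the middle of the balance pan, and then put every bottle back upright on the very spot in the tray where it stood at the start. Set things down rather than dropping or tipping them, and leave the beaker, the test-tube rack and the forceps where they are.

Things in the scene. Friction and masses are not known exactly. Their poses are not given: they have to be found in the camera images.
- caddy: Fixed grey bottle tray, 190 mm along x, 220 mm along y, floor 6 mm thick, rim 5 mm thick, 14 mm high. Origin: centre of its underside; +x is its back, away from the robot. Rings printed on its floor, in its frame: for the dish at (24, 0) mm, for bottles at (-40, 0), (24, 64) and (24, -64) mm. Place and yaw vary; which bottle stands on which ring varies; each is within 3 mm of its ring's centre.
- mat: Fixed green cutting mat with white grid lines, 250 mm along its x, 160 mm along its y, 3 mm thick, empty at the start: the side area. Origin: centre of its underside. It lies to the left or to the right of the tray, the balance on the other side.
- pan (a point): Centre of the upper face of the round steel pan (110 mm diameter) of the fixed white laboratory balance, 64 mm above the bench. Axes: those of the balance, whose housing is 200 mm along x, 160 mm along y and 52 mm high, its centre 20 mm to -x of this point, with a dark display near its -x edge.
- round_bottle: Tall white plastic bottle with a round body of 54 mm diameter, up to 86 mm, then a shoulder; blue round cap 36 mm in diameter from 102 to 126 mm above its base (its top). About 0.16 kg. Origin: centre of its base, z up. Stands on the tray floor at the start.
- square_bottle: White plastic bottle with a square body 52 x 52 mm, up to 82 mm, then a shoulder; blue round cap 42 mm in diameter from 92 to 116 mm above its base (its top). About 0.20 kg. Origin: centre of its base, z up, x and y square to the sides. Stands on the tray floor at the start.
- flask: White plastic conical flask, base 66 mm in diameter, narrowing to a 25 mm neck at 74 mm; blue round cap 30 mm in diameter from 88 to 112 mm above its base (its top). About 0.14 kg. Origin: centre of its base, z up. Stands on the tray floor at the start.
- dish: Low white porcelain weighing dish with its lid fixed on: round, 46 mm in diameter up to 26 mm, lid 49 mm in diameter from 26 to 31 mm, small knob (12 mm in diameter) up to 40 mm. About 0.07 kg. Origin: centre of its base, z up. Stands on the tray's dish ring, with a bottle in front, left and right of it, too near for the fingers and the gripper's body.
- beaker: Bystander: glass beaker, 68 mm in diameter, 85 mm high, beyond the tray. Origin: centre of its base.
- tube_rack: Bystander: white wire test-tube rack, 64 mm along its x, 144 mm along its y, 70 mm high, tubes up to 105 mm, beyond the tray. Origin: centre of its underside.
- forceps: Bystander: steel forceps 130 mm long, 20 mm wide, about 8 mm high, lying on the bench between robot and tray. Origin: at its middle, on the bench; x along its length.
Things that resemble listed ones, but are neither listed nor needed, are in the scene too. What is shaped like the round_bottle but orange is not meant. What is shaped like the square_bottle but orange or turquoise is not meant.

How it is judged:
By the outcome, as a careful person would: the job done as asked, in the order asked, and still so for the second after the job is handed in, with the robot touching nothing.
It also fails if it takes over 141 s, if anything falls off the work surface, if the arm or the gripper's body presses on something with over 40 N, if the wrist force passes 120 N, or if a joint passes its speed limit or range.

## Working session

There is one attempt and no reset: what is moved stays moved. The work goes in short steps, Python scripts to look and compute and a shell command to move; the robot and the scene stay as the last step left them, time stands still between calls to the robot, and variables do not carry over. Pictures are saved under pics/ and viewed, at most 14 in all, crops included, and the job is handed in when it is done.

```bash
mkdir -p pics
cat > h.py <<'E'
from bench import *
import numpy as np, cv2
def proj(c,P):
    T=np.array(c["camera_from_world"]);P=np.atleast_2d(P)
    p=P@T[:3,:3].T+T[:3,3];s=p[:,:2]/p[:,2:];r2=(s**2).sum(1,keepdims=True)
    s=s*(1+c["k1"]*r2);return s*[c["fx"],c["fy"]]+[c["cx"],c["cy"]]
def ray(c,uv):
    T=np.array(c["camera_from_world"]);d=(np.array(uv,float)-[c["cx"],c["cy"]])/[c["fx"],c["fy"]];s=d.copy()
    for _ in range(20): s=d/(1+c["k1"]*(s@s))
    R=T[:3,:3];return -R.T@T[:3,3],R.T@np.array([s[0],s[1],1])
def onz(c,uv,z):
    o,d=ray(c,uv);return o+d*(z-o[2])/d[2]
def tri(c1,u1,c2,u2):
    A=[];b=[]
    for c,u in((c1,u1),(c2,u2)):
        o,d=ray(c,u);d=d/np.linalg.norm(d);M=np.eye(3)-np.outer(d,d);A.append(M);b.append(M@o)
    return np.linalg.solve(sum(A),sum(b))
def save(c,n): cv2.imwrite(f"pics/{n}.png",c["img"][:,:,::-1])
E
python3 - <<'E'
from h import *
np.set_printoptions(precision=1,suppress=True)
for n in("scene","top"):
    c=capture(n);save(c,n+"0");T=np.array(c["camera_from_world"]);print(n,c["fx"],c["k1"],-T[:3,:3].T@T[:3,3],T[:3,:3].tolist())
    for l in "caddy mat pan round_bottle square_bottle flask dish beaker tube_rack forceps".split():
        for f in(mark_of,recognise):
            print(l,f.__name__,[(np.array(d["point"]).round().tolist(),round(d["conf"],2)) for d in f(l,n)][:4])
s=read_state();print(s)
E
```

```text
scene 419.5100057682167 -0.0881740268082705 [1287.1   21.7  676.7] [[-0.025981878411659637, 0.9995482633206744, -0.015106663656325955], [0.6569067841638445, 0.005680563181677324, -0.7539504016322659], [-0.7535240002240922, -0.029512717505553447, -0.656757626976436]]
caddy call [([593.0, -14.0, 4.0], 0.83)]
caddy call [([647.0, -15.0, 7.0], 0.58)]
mat call [([530.0, 326.0, -2.0], 0.87), ([618.0, -12.0, 8.0], 0.56)]
mat call [([552.0, 324.0, -1.0], 0.68), ([779.0, -92.0, 58.0], 0.67), ([757.0, 159.0, 55.0], 0.58), ([569.0, -13.0, 86.0], 0.19)]
pan call [([543.0, -328.0, 66.0], 0.77), ([551.0, -18.0, 10.0], 0.52)]
pan call [([561.0, -312.0, 53.0], 0.76), ([573.0, -14.0, 85.0], 0.54)]
round_bottle call [([431.0, -77.0, -2.0], 0.84), ([551.0, -14.0, 6.0], 0.55)]
round_bottle call [([450.0, -72.0, 70.0], 0.68), ([566.0, -13.0, 87.0], 0.6)]
square_bottle call [([844.0, 70.0, -1.0], 0.88), ([471.0, 166.0, 0.0], 0.82), ([618.0, 52.0, 4.0], 0.56)]
square_bottle call [([864.0, 69.0, 77.0], 0.87), ([643.0, 52.0, 78.0], 0.84), ([490.0, 164.0, 72.0], 0.83), ([646.0, -9.0, 7.0], 0.7)]
flask call [(
[... 1627 characters left out ...]
 call [([615.0, -14.0, 38.0], 0.69)]
beaker call [([749.0, 157.0, 1.0], 0.66)]
beaker call [([760.0, 162.0, 46.0], 0.7)]
tube_rack call [([775.0, -102.0, -1.0], 0.57)]
tube_rack call [([770.0, -99.0, 68.0], 0.94)]
forceps call [([378.0, 9.0, -1.0], 0.93)]
forceps call [([380.0, 12.0, 7.0], 0.92)]
{'clock': 2.1, 'q': array([-1.3,  0.5, -0. ,  1.5,  0. ,  1.1, -0.1]), 'dq': array([-0., -0., -0., -0., -0., -0.,  0.]), 'effort': array([ -0. , -51. ,  -0. , -23.8,   0. ,   0. ,  -0. ]), 'ee_pos': array([201.9, 644.1, 231.3]), 'tool_rot': array([ 3.1, -0. ,  2.8]), 'ft_force': array([-0.3,  0.4,  0.1]), 'wrist_torque': array([-0., -0.,  0.]), 'grasp_force': 0.0, 'gripper_width': 1.001263942426123}
```

Run:
```python
import cv2
for n in("scene0","top0"):
    i=cv2.imread(f"pics/{n}.png");cv2.imwrite(f"pics/{n}_v.png",cv2.resize(i,(800,600),interpolation=cv2.INTER_CUBIC))
```

```text
(no output)
```

View pics/scene0_v.png

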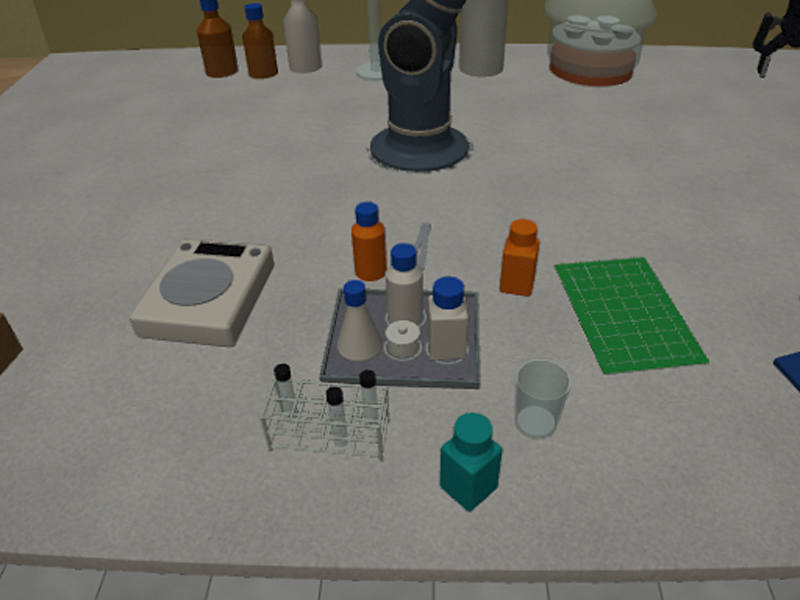

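View pics/top0_v.png

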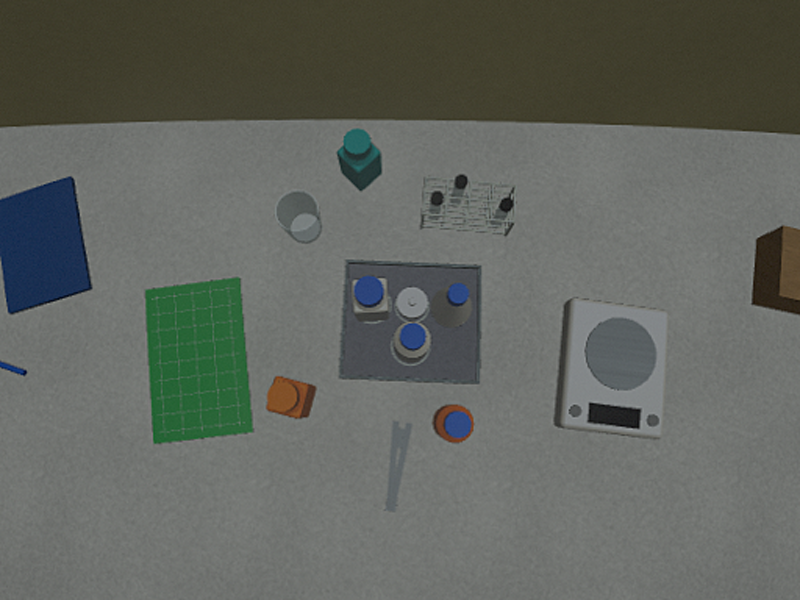

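Tray in the centre: round bottle in front (top view 412,337), square bottle left (368,292), flask right (458,293), and dish between them (411,302). The mat is left (198,358), the balance pan right (620,353). The orange and turquoise bottles are decoys.

```bash
cat >> h.py <<'E'
from scipy.optimize import least_squares
th=np.linspace(0,2*np.pi,60,endpoint=False)
def cyl(p,r,h):
    P=[[p[0]+r*np.cos(t),p[1]+r*np.sin(t),p[2]+z] for z in(-h/2,h/2) for t in th];return np.array(P)
def hullc(uv):
    m=cv2.moments(cv2.convexHull((uv*16).astype(np.float32)));return np.array([m["m10"],m["m01"]])/m["m00"]/16
def blobs(c,lo,hi,amin=60):
    hsv=cv2.cvtColor(c["img"],cv2.COLOR_RGB2HSV);m=cv2.inRange(hsv,lo,hi)
    n,l,s,ce=cv2.connectedComponentsWithStats(m);return [(ce[i],s[i,4],l==i) for i in range(1,n) if s[i,4]>=amin]
BL=((105,120,50),(125,255,255))
def cap(cs,guess,r):
    obs=[]
    for c in cs:
        g=proj(c,guess)[0];b=min(blobs(c,*BL),key=lambda b:np.linalg.norm(b[0]-g));obs.append(b[0])
    f=lambda p:np.concatenate([hullc(proj(c,cyl(p,r,24)))-o for c,o in zip(cs,obs)])
    s=least_squares(f,guess,diff_step=1e-3);return s.x,np.abs(s.fun).max()
R={"round":18,"square":21,"flask":15}
E
cat > m.py <<'E'
from h import *
np.set_printoptions(precision=1,suppress=True)
cs=[capture("scene"),capture("top")]
for n,g in(("round",(555,-13,120)),("square",(617,50,110)),("flask",(616,-79,106))):
    print(n,*cap(cs,np.array(g,float),R[n]))
for c in cs:
    b=max(blobs(c,(45,80,40),(75,255,255)),key=lambda b:b[1])
    k=cv2.morphologyEx(b[2].astype(np.uint8),cv2.MORPH_CLOSE,np.ones((7,7)))
    ct=max(cv2.findContours(k,0,1)[0],key=cv2.contourArea)
    q=cv2.approxPolyDP(ct,8,True)[:,0];P=np.array([onz(c,x,3) for x in q]);print("mat",P[:,:2].tolist(),P.mean(0))
E
python3 m.py
python3 - <<'E'
from h import *
np.set_printoptions(precision=1,suppress=True)
# tray edges (top view, outer corners guessed from picture) & pan ellipse, knob
c=capture("top");s=512/800
for u in((347,261),(481,265),(479,383),(340,379)): print("tray",onz(c,np.array(u)*s,14)[:2])
c2=capture("scene")
for nm,cc in(("top",c),("scene",c2)):
    hs=cv2.cvtColor(cc["img"],cv2.COLOR_RGB2GRAY)
    g=proj(cc,[540,-329,64])[0].astype(int); 
    m=cv2.inRange(cv2.GaussianBlur(hs,(5,5),0),int(hs[g[1],g[0]])-22,int(hs[g[1],g[0]])+22)
    n,l,st,ce=cv2.connectedComponentsWithStats(m); i=l[g[1],g[0]]
    ct=max(cv2.findContours((l==i).astype(np.uint8),0,1)[0],key=cv2.contourArea);e=cv2.fitEllipse(ct)
    P=np.array([onz(cc,p,64) for p in ct[:,0].astype(float)])[:,:2].astype(np.float32)
    print("pan",nm,e,onz(cc,e[0],64),cv2.minEnclosingCircle(P))
t=[np.array(u)*s for u in((403,331),(411,302))];print("knob",tri(c2,t[0],c,t[1]),onz(c,t[1],44),onz(c2,t[0],46))
E
```

```text
round [553.7 -14.7 120.5] 0.34297296012897505
square [619.5  47.1 111.5] 0.4708680728808474
flask [617.4 -79.1 107.5] 0.16439132173809412
mat [[422.20040166403464, 230.84339691371696], [662.210523484431, 265.12055329964323], [640.7022001603608, 420.6592592935684], [398.8956619642196, 386.39755819278736]] [531.  325.8   3. ]
mat [[660.9062424251874, 268.70997272033475], [641.5568462157858, 422.919789901541], [395.65197713677645, 389.2185010541333], [416.45309624558456, 232.31668485608026]] [528.6 328.3   3. ]
tray [688.   88.7]
tray [ 683.3 -128. ]
tray [ 494.1 -121.2]
tray [498.8  94.9]
pan top ((396.6901550292969, 225.98008728027344), (45.04371643066406, 47.555145263671875), 141.81478881835938) [ 536.4 -327.9   64. ] ((536.2006225585938, -328.49407958984375), 57.00913619995117)
pan scene ((125.27928161621094, 180.38465881347656), (28.5587100982666, 47.785804748535156), 76.20059204101562) [ 543.1 -327.9   64. ] ((541.0171508789062, -328.7828369140625), 57.5591926574707)
knob [617.1 -14.7  36.5] [615.7 -14.2  44. ] [627.1 -14.4  46. ]
```

```bash
cat > go.py <<'E'
import sys
from h import *
from scipy.spatial.transform import Rotation as Ro
np.set_printoptions(precision=4,suppress=True)
s=read_state();p=np.array(s["ee_pos"]);R_=Ro.from_euler("xyz",s["tool_rot"])
print("t %.1f"%s["clock"],p.round(1),np.array(s["tool_rot"]).round(4),"w",round(s["gripper_width"],3),"gf",round(s["grasp_force"],1),"f",np.array(s["ft_force"]).round(1))
a=[float(x) for x in sys.argv[1:]]
while len(a)>=3:
    t=np.array(a[:3]);a=a[3:]
    G=Ro.from_euler("xyz",[np.pi,0,np.pi-0.028])
    print("->",t,"shift m",R_.inv().apply(t-p)/1000,"turn",(R_.inv()*G).as_rotvec()); p=t;R_=G
E
python3 go.py 300 460 270 553.7 -14.7 270 553.7 -14.7 104
```

```text
t 2.3 [201.9 644.1 231.3] [ 3.1416 -0.      2.8378] w 1.0 gf 0.0 f [-0.4 -0.7 -0.6]
-> [300. 460. 270.] shift m [-0.1487 -0.1463 -0.0387] turn [ 0.     -0.     -0.2758]
-> [553.7 -14.7 270. ] shift m [-0.2669 -0.4674 -0.    ] turn [0. 0. 0.]
-> [553.7 -14.7 104. ] shift m [ 0.    -0.     0.166] turn [0. 0. 0.]
```

```bash
python3 -m creep '{"increments":[{"tx":-0.028,"ty":-0.028,"tz":-0.01,"az":-0.06},{"tx":-0.056,"ty":-0.056,"tz":-0.02,"az":-0.13},{"tx":-0.084,"ty":-0.084,"tz":-0.03,"az":-0.2},{"tx":-0.112,"ty":-0.112,"tz":-0.039,"az":-0.276},{"tx":-0.14,"ty":-0.14,"tz":-0.039,"az":-0.276}]}' 60; python3 go.py 553.7 -14.7 270
```

```text
t 2.3 [201.9 644.1 231.3] [ 3.1416 -0.      2.8378] w 1.0 gf 0.0 f [-0.4 -0.7 -0.6]
-> [553.7 -14.7 270. ] shift m [-0.5328 -0.5234 -0.0387] turn [ 0.     -0.     -0.2758]validation failed for argument at $.in...
```

```bash
python3 -m creep '{"increments":[{"ax":0,"ay":0,"az":-0.06,"tx":-0.028,"ty":-0.028,"tz":-0.01,"claw":0.085},{"ax":0,"ay":0,"az":-0.13,"tx":-0.056,"ty":-0.056,"tz":-0.02,"claw":0.085},{"ax":0,"ay":0,"az":-0.2,"tx":-0.084,"ty":-0.084,"tz":-0.03,"claw":0.085},{"ax":0,"ay":0,"az":-0.276,"tx":-0.112,"ty":-0.112,"tz":-0.039,"claw":0.085},{"ax":0,"ay":0,"az":-0.276,"tx":-0.14,"ty":-0.14,"tz":-0.039,"claw":0.085}]}' 60; python3 go.py 553.7 -14.7 270
```

```text
clock: 2.72
ee_pos: [294.7, 467.9, 272.4]
tool_rot: [3.138, 0.002, 3.117]
ft_force: [1.5, 1.1, -0.0]
gripper_width: 0.993
grasp_force: 0.0
t 2.7 [294.7 467.9 272.4] [3.138  0.0018 3.1167] w 0.993 gf 0.0 f [ 1.5  1.1 -0. ]
-> [553.7 -14.7 270. ] shift m [-0.2709 -0.476   0.0012] turn [0.0036 0.0018 0.0031]
```

```bash
python3 -m creep '{"increments":[{"ax":0,"ay":0,"az":0,"tx":-0.018,"ty":-0.032,"tz":0,"claw":0.07},{"ax":0,"ay":0,"az":0,"tx":-0.036,"ty":-0.064,"tz":0,"claw":0.07},{"ax":0,"ay":0,"az":0,"tx":-0.054,"ty":-0.096,"tz":0,"claw":0.07},{"ax":0,"ay":0,"az":0,"tx":-0.072,"ty":-0.128,"tz":0,"claw":0.07},{"ax":0,"ay":0,"az":0,"tx":-0.09,"ty":-0.16,"tz":0,"claw":0.07}]}' | head -2
python3 -m creep '{"increments":[{"ax":0,"ay":0,"az":0,"tx":-0.018,"ty":-0.032,"tz":0,"claw":0.07},{"ax":0,"ay":0,"az":0,"tx":-0.036,"ty":-0.064,"tz":0,"claw":0.07},{"ax":0,"ay":0,"az":0,"tx":-0.054,"ty":-0.096,"tz":0,"claw":0.07},{"ax":0,"ay":0,"az":0,"tx":-0.072,"ty":-0.128,"tz":0,"claw":0.07},{"ax":0,"ay":0,"az":0,"tx":-0.09,"ty":-0.16,"tz":0,"claw":0.07}]}' | head -2
python3 -m creep '{"increments":[{"ax":0,"ay":0,"az":0,"tx":-0.018,"ty":-0.032,"tz":0,"claw":0.07},{"ax":0,"ay":0,"az":0,"tx":-0.036,"ty":-0.064,"tz":0,"claw":0.07},{"ax":0,"ay":0,"az":0,"tx":-0.054,"ty":-0.096,"tz":0,"claw":0.07},{"ax":0,"ay":0,"az":0,"tx":-0.072,"ty":-0.128,"tz":0,"claw":0.07},{"ax":0,"ay":0,"az":0,"tx":-0.085,"ty":-0.15,"tz":0,"claw":0.07}]}' | head -2
python3 -m creep '{"increments":[{"ax":0,"ay":0,"az":0,"tx":0,"ty":0,"tz":0,"claw":0.07},{"ax":0,"ay":0,"az":0,"tx":0,"ty":0,"tz":0,"claw":0.07}]}' | head -2
python3 go.py 553.7 -14.7 104
```

```text
clock: 3.13
ee_pos: [379.7, 304.5, 270.7]
clock: 3.55
ee_pos: [465.2, 142.0, 270.7]
clock: 3.97
ee_pos: [546.4, -12.4, 270.7]
clock: 4.13
ee_pos: [545.7, -10.0, 270.2]
t 4.1 [545.7 -10.  270.2] [-3.1414 -0.0001  3.1103] w 0.819 gf 0.0 f [-0.2  1.6 -0.4]
-> [553.7 -14.7 104. ] shift m [-0.0082 -0.0044  0.1662] turn [-0.0002 -0.0001 -0.0033]
```

```bash
python3 -m creep '{"increments":[{"ax":0,"ay":0,"az":-0.003,"tx":-0.0082,"ty":-0.0044,"tz":0.035,"claw":0.07},{"ax":0,"ay":0,"az":-0.003,"tx":-0.0082,"ty":-0.0044,"tz":0.07,"claw":0.07},{"ax":0,"ay":0,"az":-0.003,"tx":-0.0082,"ty":-0.0044,"tz":0.1,"claw":0.07},{"ax":0,"ay":0,"az":-0.003,"tx":-0.0082,"ty":-0.0044,"tz":0.12,"claw":0.07},{"ax":0,"ay":0,"az":-0.003,"tx":-0.0082,"ty":-0.0044,"tz":0.12,"claw":0.07}]}' | head -3
python3 -m creep '{"increments":[{"ax":0,"ay":0,"az":0,"tx":0,"ty":0,"tz":0.023,"claw":0.07},{"ax":0,"ay":0,"az":0,"tx":0,"ty":0,"tz":0.046,"claw":0.07},{"ax":0,"ay":0,"az":0,"tx":0,"ty":0,"tz":0.046,"claw":0.07},{"ax":0,"ay":0,"az":0,"tx":0,"ty":0,"tz":0.046,"claw":0.07}]}'
python3 - <<'E'
from h import *
c=capture("top");save(c,"t1");d=capture("scene")
a=cv2.resize(c["img"][120:280,180:380],(400,320),interpolation=2);b=cv2.resize(d["img"][120:280,160:360],(400,320),interpolation=2)
cv2.imwrite("pics/g1.png",np.hstack([a,b])[:,:,::-1])
E
python3 go.py 553.7 -14.7 104
```

```text
clock: 4.55
ee_pos: [549.7, -10.9, 146.0]
tool_rot: [3.141, -0.009, 3.12]
clock: 4.88
ee_pos: [553.4, -12.0, 104.9]
tool_rot: [3.141, -0.001, 3.118]
ft_force: [0.9, -0.2, 0.4]
gripper_width: 0.816
grasp_force: 0.0
t 5.0 [554.8 -12.6 106.3] [3.1409 0.0031 3.1176] w 0.822 gf 0.0 f [ 0.2 -0.3  0.4]
-> [553.7 -14.7 104. ] shift m [ 0.0011 -0.0022  0.0023] turn [0.0007 0.0031 0.0041]
```

View pics/g1.png

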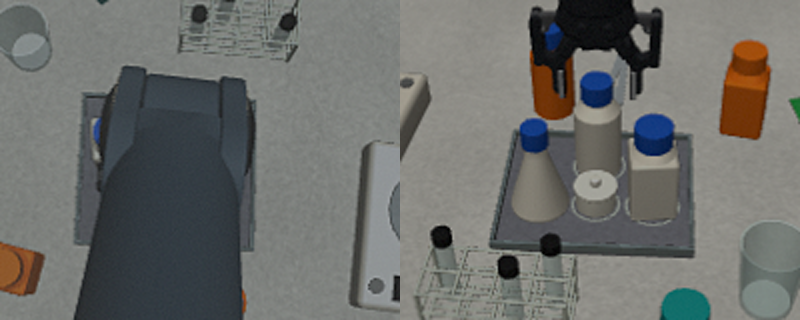

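The fingers straddle the blue cap of the round bottle (right half, cap at 597,90, tips at 557 and 637). Closing.

```bash
python3 -m creep '{"increments":[{"ax":0,"ay":0,"az":0.003,"tx":0,"ty":-0.002,"tz":0.001,"claw":0.05},{"ax":0,"ay":0,"az":0.003,"tx":0,"ty":-0.002,"tz":0.001,"claw":0.03},{"ax":0,"ay":0,"az":0.003,"tx":0,"ty":-0.002,"tz":0.001,"claw":0.02},{"ax":0,"ay":0,"az":0.003,"tx":0,"ty":-0.002,"tz":0.001,"claw":0.02},{"ax":0,"ay":0,"az":0.003,"tx":0,"ty":-0.002,"tz":0.001,"claw":0.02}]}' 40
python3 -m creep '{"increments":[{"ax":0,"ay":0,"az":0,"tx":0,"ty":0,"tz":0,"claw":0.02},{"ax":0,"ay":0,"az":0,"tx":0,"ty":0,"tz":0,"claw":0.02},{"ax":0,"ay":0,"az":0,"tx":0,"ty":0,"tz":0,"claw":0.02}]}'
python3 go.py 553.7 -14.7 270 452 316 270 452 316 101.5
```

```text
clock: 5.4
ee_pos: [554.3, -15.1, 104.4]
tool_rot: [3.141, 0.002, 3.114]
ft_force: [-0.6, 0.4, 6.3]
gripper_width: 0.409
grasp_force: 39.5
clock: 5.65
ee_pos: [554.4, -15.1, 104.4]
tool_rot: [3.141, 0.002, 3.114]
ft_force: [-0.6, 1.0, 5.9]
gripper_width: 0.408
grasp_force: 39.5
t 5.7 [554.4 -15.1 104.4] [3.1412 0.002  3.1138] w 0.408 gf 39.5 f [-0.6  1.   5.9]
-> [553.7 -14.7 270. ] shift m [ 0.0003  0.0005 -0.1656] turn [0.0004 0.002  0.0002]
-> [452. 316. 270.] shift m [0.1109 0.3277 0.    ] turn [0. 0. 0.]
-> [452.  316.  101.5] shift m [ 0.     -0.      0.1685] turn [0. 0. 0.]
```

```bash
python3 -m creep '{"increments":[{"ax":0,"ay":0,"az":0,"tx":0,"ty":0,"tz":-0.015,"claw":0.02},{"ax":0,"ay":0,"az":0,"tx":0,"ty":0,"tz":-0.05,"claw":0.02},{"ax":0,"ay":0,"az":0,"tx":0,"ty":0,"tz":-0.085,"claw":0.02},{"ax":0,"ay":0,"az":0,"tx":0,"ty":0,"tz":-0.12,"claw":0.02},{"ax":0,"ay":0,"az":0,"tx":0.005,"ty":0.015,"tz":-0.15,"claw":0.02}]}' | grep -v rot
python3 -m creep '{"increments":[{"ax":0,"ay":0,"az":0,"tx":0.010,"ty":0.030,"tz":0,"claw":0.02},{"ax":0,"ay":0,"az":0,"tx":0.020,"ty":0.060,"tz":0,"claw":0.02},{"ax":0,"ay":0,"az":0,"tx":0.03,"ty":0.09,"tz":0,"claw":0.02},{"ax":0,"ay":0,"az":0,"tx":0.04,"ty":0.12,"tz":0,"claw":0.02},{"ax":0,"ay":0,"az":0,"tx":0.05,"ty":0.15,"tz":0,"claw":0.02}]}' |grep pos
python3 -m creep '{"increments":[{"ax":0,"ay":0,"az":0,"tx":0.012,"ty":0.035,"tz":0,"claw":0.02},{"ax":0,"ay":0,"az":0,"tx":0.024,"ty":0.070,"tz":0,"claw":0.02},{"ax":0,"ay":0,"az":0,"tx":0.036,"ty":0.105,"tz":0,"claw":0.02},{"ax":0,"ay":0,"az":0,"tx":0.048,"ty":0.14,"tz":0,"claw":0.02},{"ax":0,"ay":0,"az":0,"tx":0.054,"ty":0.158,"tz":0,"claw":0.02}]}' |grep pos
python3 -m creep '{"increments":[{"ax":0,"ay":0,"az":0,"tx":0,"ty":0,"tz":0.02,"claw":0.02},{"ax":0,"ay":0,"az":0,"tx":0,"ty":0,"tz":0.05,"claw":0.02},{"ax":0,"ay":0,"az":0,"tx":0,"ty":0,"tz":0.08,"claw":0.02},{"ax":0,"ay":0,"az":0,"tx":0,"ty":0,"tz":0.11,"claw":0.02},{"ax":0,"ay":0,"az":0,"tx":0,"ty":0,"tz":0.12,"claw":0.02}]}' 
python3 -m creep '{"increments":[{"ax":0,"ay":0,"az":0,"tx":0,"ty":0,"tz":0,"claw":0.02},{"ax":0,"ay":0,"az":0,"tx":0,"ty":0,"tz":0,"claw":0.02}]}'
python3 go.py 452 316 102.5
```

```text
clock: 6.07
ee_pos: [549.4, -3.6, 255.6]
ft_force: [1.6, -0.6, -0.7]
gripper_width: 0.41
grasp_force: 40.3
ee_pos: [502.0, 152.4, 253.1]
ee_pos: [450.6, 315.6, 252.9]
clock: 7.32
ee_pos: [450.7, 308.8, 129.0]
tool_rot: [-3.136, -0.006, 3.114]
ft_force: [-0.6, -0.5, -0.6]
gripper_width: 0.402
grasp_force: 40.3
clock: 7.48
ee_pos: [453.8, 310.9, 133.7]
tool_rot: [3.142, 0.0, 3.114]
ft_force: [0.4, 0.1, -0.3]
gripper_width: 0.404
grasp_force: 40.3
t 7.5 [453.8 310.9 133.7] [3.1416 0.     3.1136] w 0.404 gf 40.3 f [ 0.4  0.1 -0.3]
-> [452.  316.  102.5] shift m [0.0019 0.0051 0.0312] turn [ 0.  0. -0.]
```

```bash
python3 -m creep '{"increments":[{"ax":0,"ay":0,"az":0,"tx":0.002,"ty":0.005,"tz":0.01,"claw":0.02},{"ax":0,"ay":0,"az":0,"tx":0.002,"ty":0.005,"tz":0.02,"claw":0.02},{"ax":0,"ay":0,"az":0,"tx":0.002,"ty":0.005,"tz":0.027,"claw":0.02},{"ax":0,"ay":0,"az":0,"tx":0.002,"ty":0.005,"tz":0.029,"claw":0.02},{"ax":0,"ay":0,"az":0,"tx":0.002,"ty":0.005,"tz":0.03,"claw":0.02}]}'
python3 -m creep '{"increments":[{"ax":0,"ay":0,"az":0,"tx":0,"ty":0,"tz":0.001,"claw":0.02},{"ax":0,"ay":0,"az":0,"tx":0,"ty":0,"tz":0.0015,"claw":0.02},{"ax":0,"ay":0,"az":0,"tx":0,"ty":0,"tz":0.0015,"claw":0.02}]}'
python3 - <<'E'
from h import *
d=capture("scene")
cv2.imwrite("pics/g2.png",cv2.resize(d["img"][80:280,300:500],(600,600),interpolation=2)[:,:,::-1])
E
python3 go.py 452 316 101.5
```

```text
clock: 7.9
ee_pos: [451.4, 315.6, 102.8]
tool_rot: [-3.141, -0.001, 3.114]
ft_force: [0.0, 0.0, -0.6]
gripper_width: 0.406
grasp_force: 40.3
clock: 8.15
ee_pos: [451.8, 315.9, 102.0]
tool_rot: [3.141, 0.0, 3.114]
ft_force: [-0.3, 1.0, -0.7]
gripper_width: 0.406
grasp_force: 40.3
t 8.2 [451.8 315.9 102.1] [3.1412 0.0004 3.1137] w 0.408 gf 40.3 f [ 1.3 -0.  -0.9]
-> [452.  316.  101.5] shift m [-0.0002  0.0001  0.0006] turn [0.0004 0.0004 0.0001]
```

View pics/g2.png

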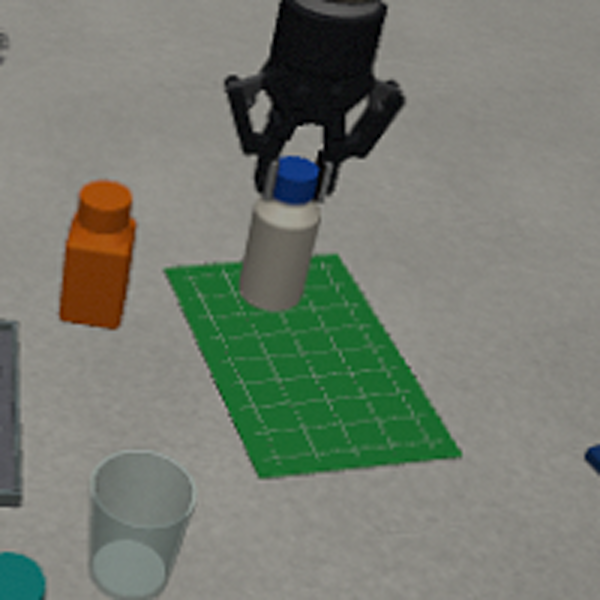

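The bottle is in the gripper over the near part of the mat (base at 275,295 in the crop), seemingly just above it. I'll lower to contact.

```bash
for k in 1; do python3 -m creep '{"increments":[{"ax":0,"ay":0,"az":0,"tx":0,"ty":0,"tz":0.0005,"claw":0.02},{"ax":0,"ay":0,"az":0,"tx":0,"ty":0,"tz":0.001,"claw":0.02},{"ax":0,"ay":0,"az":0,"tx":0,"ty":0,"tz":0.001,"claw":0.02}]}' | egrep "pos|ft"; done
python3 -m creep '{"increments":[{"ax":0,"ay":0,"az":0,"tx":0,"ty":0,"tz":0.0005,"claw":0.02},{"ax":0,"ay":0,"az":0,"tx":0,"ty":0,"tz":0.001,"claw":0.02},{"ax":0,"ay":0,"az":0,"tx":0,"ty":0,"tz":0.001,"claw":0.02}]}' | egrep "pos|ft"
```

```text
ee_pos: [452.1, 316.1, 101.5]
ft_force: [-0.0, 0.1, 3.9]
ee_pos: [452.4, 316.3, 101.4]
ft_force: [-1.1, -0.9, 9.4]
```

```bash
python3 -m creep '{"increments":[{"ax":0,"ay":0,"az":0,"tx":0,"ty":0,"tz":-0.001,"claw":0.04},{"ax":0,"ay":0,"az":0,"tx":0,"ty":0,"tz":-0.001,"claw":0.06},{"ax":0,"ay":0,"az":0,"tx":0,"ty":0,"tz":-0.001,"claw":0.07},{"ax":0,"ay":0,"az":0,"tx":0,"ty":0,"tz":-0.001,"claw":0.07},{"ax":0,"ay":0,"az":0,"tx":0,"ty":0,"tz":-0.001,"claw":0.07}]}' | egrep "pos|ft|wid"
python3 -m creep '{"increments":[{"ax":0,"ay":0,"az":0,"tx":0,"ty":0,"tz":-0.02,"claw":0.07},{"ax":0,"ay":0,"az":0,"tx":0,"ty":0,"tz":-0.06,"claw":0.07},{"ax":0,"ay":0,"az":0,"tx":0,"ty":0,"tz":-0.10,"claw":0.07},{"ax":0,"ay":0,"az":0,"tx":0,"ty":0,"tz":-0.13,"claw":0.07},{"ax":0,"ay":0,"az":0,"tx":0,"ty":0,"tz":-0.13,"claw":0.07}]}' | egrep "pos|ft"
python3 go.py 619.5 47.1 230 619.5 47.1 94
```

```text
ee_pos: [451.5, 315.7, 100.5]
ft_force: [-0.4, -0.3, -0.4]
gripper_width: 0.82
ee_pos: [454.9, 318.1, 237.6]
ft_force: [1.2, 0.8, -0.2]
t 9.5 [454.9 318.1 237.6] [3.1329 0.0096 3.1135] w 0.82 gf 0.0 f [ 1.2  0.8 -0.2]
-> [619.5  47.1 230. ] shift m [-0.1721 -0.2663  0.0069] turn [ 0.0087  0.0096 -0.0001]
-> [619.5  47.1  94. ] shift m [ 0.    -0.     0.136] turn [0. 0. 0.]
```

```bash
python3 -m creep '{"increments":[{"ax":0,"ay":0,"az":0,"tx":-0.019,"ty":-0.029,"tz":0,"claw":0.07},{"ax":0,"ay":0,"az":0,"tx":-0.038,"ty":-0.058,"tz":0,"claw":0.07},{"ax":0,"ay":0,"az":0,"tx":-0.057,"ty":-0.087,"tz":0,"claw":0.07},{"ax":0,"ay":0,"az":0,"tx":-0.076,"ty":-0.116,"tz":0,"claw":0.07},{"ax":0,"ay":0,"az":0,"tx":-0.095,"ty":-0.145,"tz":0,"claw":0.07}]}' | egrep "pos"
python3 -m creep '{"increments":[{"ax":0,"ay":0,"az":0,"tx":-0.019,"ty":-0.029,"tz":0,"claw":0.07},{"ax":0,"ay":0,"az":0,"tx":-0.038,"ty":-0.058,"tz":0,"claw":0.07},{"ax":0,"ay":0,"az":0,"tx":-0.057,"ty":-0.087,"tz":0,"claw":0.07},{"ax":0,"ay":0,"az":0,"tx":-0.076,"ty":-0.116,"tz":0,"claw":0.07},{"ax":0,"ay":0,"az":0,"tx":-0.079,"ty":-0.12,"tz":0,"claw":0.07}]}' | egrep "pos"
python3 -m creep '{"increments":[{"ax":0,"ay":0,"az":0,"tx":0,"ty":0,"tz":0.03,"claw":0.07},{"ax":0,"ay":0,"az":0,"tx":0,"ty":0,"tz":0.06,"claw":0.07},{"ax":0,"ay":0,"az":0,"tx":0,"ty":0,"tz":0.08,"claw":0.07},{"ax":0,"ay":0,"az":0,"tx":0,"ty":0,"tz":0.08,"claw":0.07},{"ax":0,"ay":0,"az":0,"tx":0,"ty":0,"tz":0.08,"claw":0.07}]}' | egrep "pos"
python3 go.py 619.5 47.1 94
```

```text
ee_pos: [542.9, 166.7, 230.2]
ee_pos: [620.3, 38.0, 230.2]
ee_pos: [617.4, 46.1, 149.6]
t 10.8 [617.4  46.1 149.6] [-3.141  -0.0029  3.1139] w 0.822 gf 0.0 f [-0.2 -0.1  1.6]
-> [619.5  47.1  94. ] shift m [-0.0023  0.0011  0.0556] turn [-0.0006 -0.0029  0.0003]
```

```bash
python3 -m creep '{"increments":[{"ax":0,"ay":0,"az":0,"tx":-0.002,"ty":0.001,"tz":0.02,"claw":0.07},{"ax":0,"ay":0,"az":0,"tx":-0.002,"ty":0.001,"tz":0.04,"claw":0.07},{"ax":0,"ay":0,"az":0,"tx":-0.002,"ty":0.001,"tz":0.055,"claw":0.07},{"ax":0,"ay":0,"az":0,"tx":-0.002,"ty":0.001,"tz":0.055,"claw":0.07},{"ax":0,"ay":0,"az":0,"tx":-0.002,"ty":0.001,"tz":0.055,"claw":0.07}]}' | egrep "pos|ft"
python3 -m creep '{"increments":[{"ax":0,"ay":0,"az":0,"tx":0,"ty":0,"tz":0,"claw":0.07},{"ax":0,"ay":0,"az":0,"tx":0,"ty":0,"tz":0,"claw":0.07}]}' | egrep "pos|ft"
python3 go.py 619.5 47.1 94
```

```text
ee_pos: [620.9, 47.2, 96.9]
ft_force: [0.4, -0.6, -0.5]
ee_pos: [621.6, 47.1, 97.8]
ft_force: [0.2, 0.2, 0.9]
t 11.4 [621.6  47.1  97.8] [3.1409 0.0035 3.1138] w 0.819 gf 0.0 f [0.2 0.2 0.9]
-> [619.5  47.1  94. ] shift m [ 0.0021 -0.0001  0.0038] turn [0.0007 0.0035 0.0002]
```

```bash
python3 -m creep '{"increments":[{"ax":0,"ay":0,"az":0,"tx":0.001,"ty":0,"tz":0.003,"claw":0.055},{"ax":0,"ay":0,"az":0,"tx":0.001,"ty":0,"tz":0.003,"claw":0.04},{"ax":0,"ay":0,"az":0,"tx":0.001,"ty":0,"tz":0.003,"claw":0.025},{"ax":0,"ay":0,"az":0,"tx":0.001,"ty":0,"tz":0.003,"claw":0.025},{"ax":0,"ay":0,"az":0,"tx":0.001,"ty":0,"tz":0.003,"claw":0.025}]}' 40
python3 -m creep '{"increments":[{"ax":0,"ay":0,"az":0,"tx":0,"ty":0,"tz":0,"claw":0.025},{"ax":0,"ay":0,"az":0,"tx":0,"ty":0,"tz":0,"claw":0.025},{"ax":0,"ay":0,"az":0,"tx":0,"ty":0,"tz":0,"claw":0.025}]}'
python3 go.py 619.5 47.1 250 529 327 250 529 327 91
```

```text
clock: 11.78
ee_pos: [619.4, 47.3, 93.4]
tool_rot: [3.141, 0.001, 3.114]
ft_force: [-1.1, 1.3, 3.5]
gripper_width: 0.481
grasp_force: 40.6
clock: 12.03
ee_pos: [619.5, 47.3, 93.4]
tool_rot: [3.141, 0.001, 3.114]
ft_force: [-1.6, 0.8, 5.8]
gripper_width: 0.477
grasp_force: 40.6
t 12.0 [619.5  47.3  93.4] [3.1411 0.0006 3.1139] w 0.477 gf 40.6 f [-1.6  0.8  5.8]
-> [619.5  47.1 250. ] shift m [-0.0001 -0.0001 -0.1566] turn [0.0005 0.0006 0.0003]
-> [529. 327. 250.] shift m [0.0983 0.2773 0.    ] turn [0. 0. 0.]
-> [529. 327.  91.] shift m [ 0.    -0.     0.159] turn [0. 0. 0.]
```

```bash
python3 -m creep '{"increments":[{"ax":0,"ay":0,"az":0,"tx":0,"ty":0,"tz":-0.015,"claw":0.025},{"ax":0,"ay":0,"az":0,"tx":0,"ty":0,"tz":-0.05,"claw":0.025},{"ax":0,"ay":0,"az":0,"tx":0,"ty":0,"tz":-0.085,"claw":0.025},{"ax":0,"ay":0,"az":0,"tx":0,"ty":0,"tz":-0.12,"claw":0.025},{"ax":0,"ay":0,"az":0,"tx":0.005,"ty":0.013,"tz":-0.15,"claw":0.025}]}' | egrep "pos|grip"
python3 -m creep '{"increments":[{"ax":0,"ay":0,"az":0,"tx":0.010,"ty":0.028,"tz":0,"claw":0.025},{"ax":0,"ay":0,"az":0,"tx":0.020,"ty":0.056,"tz":0,"claw":0.025},{"ax":0,"ay":0,"az":0,"tx":0.03,"ty":0.084,"tz":0,"claw":0.025},{"ax":0,"ay":0,"az":0,"tx":0.04,"ty":0.112,"tz":0,"claw":0.025},{"ax":0,"ay":0,"az":0,"tx":0.05,"ty":0.14,"tz":0,"claw":0.025}]}' |grep pos
python3 -m creep '{"increments":[{"ax":0,"ay":0,"az":0,"tx":0.011,"ty":0.031,"tz":0,"claw":0.025},{"ax":0,"ay":0,"az":0,"tx":0.022,"ty":0.062,"tz":0,"claw":0.025},{"ax":0,"ay":0,"az":0,"tx":0.033,"ty":0.093,"tz":0,"claw":0.025},{"ax":0,"ay":0,"az":0,"tx":0.043,"ty":0.12,"tz":0,"claw":0.025},{"ax":0,"ay":0,"az":0,"tx":0.043,"ty":0.124,"tz":0,"claw":0.025}]}' |grep pos
python3 -m creep '{"increments":[{"ax":0,"ay":0,"az":0,"tx":0,"ty":0,"tz":0.02,"claw":0.025},{"ax":0,"ay":0,"az":0,"tx":0,"ty":0,"tz":0.05,"claw":0.025},{"ax":0,"ay":0,"az":0,"tx":0,"ty":0,"tz":0.08,"claw":0.025},{"ax":0,"ay":0,"az":0,"tx":0,"ty":0,"tz":0.11,"claw":0.025},{"ax":0,"ay":0,"az":0,"tx":0,"ty":0,"tz":0.11,"claw":0.025}]}' | grep pos
python3 -m creep '{"increments":[{"ax":0,"ay":0,"az":0,"tx":0,"ty":0,"tz":0,"claw":0.025},{"ax":0,"ay":0,"az":0,"tx":0,"ty":0,"tz":0,"claw":0.025}]}' | grep pos
python3 go.py 529 327 91
```

```text
ee_pos: [615.2, 56.3, 244.4]
gripper_width: 0.478
ee_pos: [567.4, 202.4, 241.9]
ee_pos: [524.8, 333.9, 241.4]
ee_pos: [524.7, 323.6, 125.8]
ee_pos: [530.0, 326.9, 134.0]
t 13.9 [530.  326.9 134. ] [3.1406 0.0017 3.1135] w 0.477 gf 41.1 f [ 0.7  0.5 -2.2]
-> [529. 327.  91.] shift m [ 0.001 -0.     0.043] turn [ 0.001   0.0017 -0.0001]
```

```bash
python3 -m creep '{"increments":[{"ax":0,"ay":0,"az":0,"tx":0.001,"ty":0,"tz":0.015,"claw":0.025},{"ax":0,"ay":0,"az":0,"tx":0.001,"ty":0,"tz":0.03,"claw":0.025},{"ax":0,"ay":0,"az":0,"tx":0.001,"ty":0,"tz":0.037,"claw":0.025},{"ax":0,"ay":0,"az":0,"tx":0.001,"ty":0,"tz":0.039,"claw":0.025},{"ax":0,"ay":0,"az":0,"tx":0.001,"ty":0,"tz":0.039,"claw":0.025}]}' | egrep "pos|ft"
python3 -m creep '{"increments":[{"ax":0,"ay":0,"az":0,"tx":0,"ty":0,"tz":0,"claw":0.025},{"ax":0,"ay":0,"az":0,"tx":0,"ty":0,"tz":0.001,"claw":0.025},{"ax":0,"ay":0,"az":0,"tx":0,"ty":0,"tz":0.002,"claw":0.025},{"ax":0,"ay":0,"az":0,"tx":0,"ty":0,"tz":0.002,"claw":0.025}]}' | egrep "pos|ft"
```

```text
ee_pos: [528.5, 327.0, 94.7]
ft_force: [1.2, -0.6, -1.7]
ee_pos: [528.1, 326.8, 92.2]
ft_force: [-0.3, 0.2, -1.3]
```

```bash
python3 -m creep '{"increments":[{"ax":0,"ay":0,"az":0,"tx":0,"ty":0,"tz":0.0007,"claw":0.025},{"ax":0,"ay":0,"az":0,"tx":0,"ty":0,"tz":0.0014,"claw":0.025},{"ax":0,"ay":0,"az":0,"tx":0,"ty":0,"tz":0.0014,"claw":0.025}]}' | egrep "pos|ft"
python3 -m creep '{"increments":[{"ax":0,"ay":0,"az":0,"tx":0,"ty":0,"tz":0.0005,"claw":0.025},{"ax":0,"ay":0,"az":0,"tx":0,"ty":0,"tz":0.0008,"claw":0.025},{"ax":0,"ay":0,"az":0,"tx":0,"ty":0,"tz":0.0008,"claw":0.025}]}' | egrep "pos|ft"
```

```text
ee_pos: [528.0, 326.8, 90.4]
ft_force: [0.4, 0.6, -1.8]
ee_pos: [528.2, 326.9, 90.4]
ft_force: [-1.4, -0.3, 5.4]
```

```bash
python3 -m creep '{"increments":[{"ax":0,"ay":0,"az":0,"tx":0,"ty":0,"tz":-0.001,"claw":0.045},{"ax":0,"ay":0,"az":0,"tx":0,"ty":0,"tz":-0.001,"claw":0.06},{"ax":0,"ay":0,"az":0,"tx":0,"ty":0,"tz":-0.001,"claw":0.07},{"ax":0,"ay":0,"az":0,"tx":0,"ty":0,"tz":-0.001,"claw":0.07},{"ax":0,"ay":0,"az":0,"tx":0,"ty":0,"tz":-0.001,"claw":0.07}]}' | egrep "pos|ft|wid"
python3 -m creep '{"increments":[{"ax":0,"ay":0,"az":0,"tx":0,"ty":0,"tz":-0.02,"claw":0.07},{"ax":0,"ay":0,"az":0,"tx":0,"ty":0,"tz":-0.06,"claw":0.07},{"ax":0,"ay":0,"az":0,"tx":0,"ty":0,"tz":-0.10,"claw":0.07},{"ax":0,"ay":0,"az":0,"tx":0,"ty":0,"tz":-0.13,"claw":0.07},{"ax":0,"ay":0,"az":0,"tx":0,"ty":0,"tz":-0.13,"claw":0.07}]}' | egrep "pos"
python3 -m creep '{"increments":[{"ax":0,"ay":0,"az":0,"tx":0,"ty":0,"tz":0,"claw":0.07}]}' | egrep "pos"
python3 go.py 617.4 -79.1 215 617.4 -79.1 86
```

```text
ee_pos: [527.9, 326.6, 90.4]
ft_force: [0.3, 0.0, -0.7]
gripper_width: 0.818
ee_pos: [531.6, 328.6, 228.1]
ee_pos: [529.0, 327.3, 222.9]
t 16.0 [529.  327.3 222.9] [3.1385 0.0037 3.1137] w 0.821 gf 0.0 f [-0.  -0.2 -0.9]
-> [617.4 -79.1 215. ] shift m [-0.0997 -0.4038  0.007 ] turn [0.003  0.0037 0.0001]
-> [617.4 -79.1  86. ] shift m [ 0.    -0.     0.129] turn [0. 0. 0.]
```

```bash
python3 -m creep '{"increments":[{"ax":0,"ay":0,"az":0,"tx":-0.008,"ty":-0.032,"tz":0,"claw":0.07},{"ax":0,"ay":0,"az":0,"tx":-0.016,"ty":-0.064,"tz":0,"claw":0.07},{"ax":0,"ay":0,"az":0,"tx":-0.024,"ty":-0.096,"tz":0,"claw":0.07},{"ax":0,"ay":0,"az":0,"tx":-0.032,"ty":-0.128,"tz":0,"claw":0.07},{"ax":0,"ay":0,"az":0,"tx":-0.04,"ty":-0.16,"tz":0,"claw":0.07}]}' | egrep "pos"
python3 -m creep '{"increments":[{"ax":0,"ay":0,"az":0,"tx":-0.008,"ty":-0.032,"tz":0,"claw":0.07},{"ax":0,"ay":0,"az":0,"tx":-0.016,"ty":-0.064,"tz":0,"claw":0.07},{"ax":0,"ay":0,"az":0,"tx":-0.024,"ty":-0.096,"tz":0,"claw":0.07},{"ax":0,"ay":0,"az":0,"tx":-0.032,"ty":-0.128,"tz":0,"claw":0.07},{"ax":0,"ay":0,"az":0,"tx":-0.04,"ty":-0.16,"tz":0,"claw":0.07}]}' | egrep "pos"
python3 -m creep '{"increments":[{"ax":0,"ay":0,"az":0,"tx":-0.008,"ty":-0.032,"tz":0,"claw":0.07},{"ax":0,"ay":0,"az":0,"tx":-0.016,"ty":-0.064,"tz":0,"claw":0.07},{"ax":0,"ay":0,"az":0,"tx":-0.02,"ty":-0.083,"tz":0.01,"claw":0.07},{"ax":0,"ay":0,"az":0,"tx":-0.02,"ty":-0.083,"tz":0.04,"claw":0.07},{"ax":0,"ay":0,"az":0,"tx":-0.02,"ty":-0.083,"tz":0.07,"claw":0.07}]}' | egrep "pos"
python3 -m creep '{"increments":[{"ax":0,"ay":0,"az":0,"tx":0,"ty":0,"tz":0,"claw":0.07},{"ax":0,"ay":0,"az":0,"tx":0,"ty":0,"tz":0,"claw":0.07},{"ax":0,"ay":0,"az":0,"tx":0,"ty":0,"tz":0,"claw":0.07}]}' | egrep "pos"
python3 go.py 617.4 -79.1 86
```

```text
ee_pos: [562.6, 163.9, 218.7]
ee_pos: [598.1, 3.0, 218.7]
ee_pos: [616.6, -81.6, 149.3]
ee_pos: [617.1, -78.7, 151.0]
t 17.5 [617.1 -78.7 151. ] [-3.1415  0.0002  3.1144] w 0.821 gf 0.0 f [0.9 0.4 0.7]
-> [617.4 -79.1  86. ] shift m [-0.0003 -0.0004  0.065 ] turn [-0.0001  0.0002  0.0008]
```

```bash
python3 -m creep '{"increments":[{"ax":0,"ay":0,"az":0,"tx":0,"ty":0,"tz":0.02,"claw":0.07},{"ax":0,"ay":0,"az":0,"tx":0,"ty":0,"tz":0.045,"claw":0.07},{"ax":0,"ay":0,"az":0,"tx":0,"ty":0,"tz":0.064,"claw":0.07},{"ax":0,"ay":0,"az":0,"tx":0,"ty":0,"tz":0.064,"claw":0.07},{"ax":0,"ay":0,"az":0,"tx":0,"ty":0,"tz":0.064,"claw":0.07}]}' | egrep "pos|ft"
python3 -m creep '{"increments":[{"ax":0,"ay":0,"az":0,"tx":0,"ty":0,"tz":0,"claw":0.06},{"ax":0,"ay":0,"az":0,"tx":0,"ty":0,"tz":0,"claw":0.05},{"ax":0,"ay":0,"az":0,"tx":0,"ty":0,"tz":0,"claw":0.04},{"ax":0,"ay":0,"az":0,"tx":0,"ty":0,"tz":0,"claw":0.02},{"ax":0,"ay":0,"az":0,"tx":0,"ty":0,"tz":0,"claw":0.015}]}' | egrep "pos|ft"
python3 -m creep '{"increments":[{"ax":0,"ay":0,"az":0,"tx":0,"ty":0,"tz":0,"claw":0.015},{"ax":0,"ay":0,"az":0,"tx":0,"ty":0,"tz":0,"claw":0.015},{"ax":0,"ay":0,"az":0,"tx":0,"ty":0,"tz":0,"claw":0.015},{"ax":0,"ay":0,"az":0,"tx":0,"ty":0,"tz":0,"claw":0.015}]}'
python3 go.py 617.4 -79.1 250 607 338 250
```

```text
ee_pos: [617.3, -78.7, 87.6]
ft_force: [-0.1, 0.0, 0.9]
ee_pos: [617.6, -78.8, 87.9]
ft_force: [-0.0, 0.4, 5.1]
clock: 18.7
ee_pos: [617.7, -78.8, 87.9]
tool_rot: [3.141, 0.002, 3.114]
ft_force: [-1.5, 0.2, 6.2]
gripper_width: 0.335
grasp_force: 39.4
t 18.7 [617.7 -78.8  87.9] [3.1412 0.0022 3.114 ] w 0.335 gf 39.4 f [-1.5  0.2  6.2]
-> [617.4 -79.1 250. ] shift m [-0.0001 -0.0003 -0.1621] turn [0.0004 0.0022 0.0004]
-> [607. 338. 250.] shift m [0.0221 0.4166 0.    ] turn [0. 0. 0.]
```

```bash
python3 -m creep '{"increments":[{"ax":0,"ay":0,"az":0,"tx":0,"ty":0,"tz":-0.015,"claw":0.015},{"ax":0,"ay":0,"az":0,"tx":0,"ty":0,"tz":-0.05,"claw":0.015},{"ax":0,"ay":0,"az":0,"tx":0,"ty":0,"tz":-0.085,"claw":0.015},{"ax":0,"ay":0,"az":0,"tx":0,"ty":0,"tz":-0.12,"claw":0.015},{"ax":0,"ay":0,"az":0,"tx":0.001,"ty":0.016,"tz":-0.15,"claw":0.015}]}' | egrep "pos|grip"
python3 -m creep '{"increments":[{"ax":0,"ay":0,"az":0,"tx":0.002,"ty":0.033,"tz":0,"claw":0.015},{"ax":0,"ay":0,"az":0,"tx":0.004,"ty":0.066,"tz":0,"claw":0.015},{"ax":0,"ay":0,"az":0,"tx":0.006,"ty":0.099,"tz":0,"claw":0.015},{"ax":0,"ay":0,"az":0,"tx":0.008,"ty":0.132,"tz":0,"claw":0.015},{"ax":0,"ay":0,"az":0,"tx":0.009,"ty":0.165,"tz":0,"claw":0.015}]}' |grep pos
python3 -m creep '{"increments":[{"ax":0,"ay":0,"az":0,"tx":0.002,"ty":0.033,"tz":0,"claw":0.015},{"ax":0,"ay":0,"az":0,"tx":0.004,"ty":0.066,"tz":0,"claw":0.015},{"ax":0,"ay":0,"az":0,"tx":0.006,"ty":0.099,"tz":0,"claw":0.015},{"ax":0,"ay":0,"az":0,"tx":0.008,"ty":0.132,"tz":0,"claw":0.015},{"ax":0,"ay":0,"az":0,"tx":0.009,"ty":0.165,"tz":0,"claw":0.015}]}' |grep pos
python3 -m creep '{"increments":[{"ax":0,"ay":0,"az":0,"tx":0.002,"ty":0.033,"tz":0,"claw":0.015},{"ax":0,"ay":0,"az":0,"tx":0.003,"ty":0.06,"tz":0,"claw":0.015},{"ax":0,"ay":0,"az":0,"tx":0.003,"ty":0.071,"tz":0.03,"claw":0.015},{"ax":0,"ay":0,"az":0,"tx":0.003,"ty":0.071,"tz":0.06,"claw":0.015},{"ax":0,"ay":0,"az":0,"tx":0.003,"ty":0.071,"tz":0.09,"claw":0.015}]}' |grep pos
python3 -m creep '{"increments":[{"ax":0,"ay":0,"az":0,"tx":0,"ty":0,"tz":0.01,"claw":0.015},{"ax":0,"ay":0,"az":0,"tx":0,"ty":0,"tz":0.01,"claw":0.015},{"ax":0,"ay":0,"az":0,"tx":0,"ty":0,"tz":0.01,"claw":0.015}]}' | grep pos
python3 go.py 607 338 85
```

```text
ee_pos: [615.9, -67.3, 238.9]
gripper_width: 0.336
ee_pos: [611.0, 103.6, 236.4]
ee_pos: [606.6, 268.8, 236.2]
ee_pos: [605.6, 340.2, 145.3]
ee_pos: [606.7, 338.3, 137.0]
t 20.6 [606.7 338.3 137. ] [-3.1415  0.0002  3.1132] w 0.339 gf 39.8 f [-0.7 -0.1 -1.1]
-> [607. 338.  85.] shift m [-0.0003 -0.0003  0.052 ] turn [-0.0001  0.0002 -0.0004]
```

```bash
python3 -m creep '{"increments":[{"ax":0,"ay":0,"az":0,"tx":0,"ty":0,"tz":0.02,"claw":0.015},{"ax":0,"ay":0,"az":0,"tx":0,"ty":0,"tz":0.04,"claw":0.015},{"ax":0,"ay":0,"az":0,"tx":0,"ty":0,"tz":0.047,"claw":0.015},{"ax":0,"ay":0,"az":0,"tx":0,"ty":0,"tz":0.049,"claw":0.015},{"ax":0,"ay":0,"az":0,"tx":0,"ty":0,"tz":0.049,"claw":0.015}]}' | egrep "pos|ft"
python3 -m creep '{"increments":[{"ax":0,"ay":0,"az":0,"tx":0,"ty":0,"tz":0.001,"claw":0.015},{"ax":0,"ay":0,"az":0,"tx":0,"ty":0,"tz":0.002,"claw":0.015},{"ax":0,"ay":0,"az":0,"tx":0,"ty":0,"tz":0.003,"claw":0.015},{"ax":0,"ay":0,"az":0,"tx":0,"ty":0,"tz":0.003,"claw":0.015}]}' | egrep "pos|ft"
python3 -m creep '{"increments":[{"ax":0,"ay":0,"az":0,"tx":0,"ty":0,"tz":0.0005,"claw":0.015},{"ax":0,"ay":0,"az":0,"tx":0,"ty":0,"tz":0.0005,"claw":0.015}]}' | egrep "pos|ft"
```

```text
ee_pos: [607.1, 338.7, 88.9]
ft_force: [-0.9, 0.3, -0.9]
ee_pos: [606.5, 338.6, 85.1]
ft_force: [-0.3, 0.1, -0.6]
ee_pos: [606.7, 338.8, 85.0]
ft_force: [-1.4, -0.2, 3.1]
```

```bash
python3 -m creep '{"increments":[{"ax":0,"ay":0,"az":0,"tx":0,"ty":0,"tz":-0.001,"claw":0.03},{"ax":0,"ay":0,"az":0,"tx":0,"ty":0,"tz":-0.001,"claw":0.05},{"ax":0,"ay":0,"az":0,"tx":0,"ty":0,"tz":-0.001,"claw":0.065},{"ax":0,"ay":0,"az":0,"tx":0,"ty":0,"tz":-0.001,"claw":0.065},{"ax":0,"ay":0,"az":0,"tx":0,"ty":0,"tz":-0.001,"claw":0.065}]}' | egrep "pos|ft|wid"
python3 -m creep '{"increments":[{"ax":0,"ay":0,"az":0,"tx":0,"ty":0,"tz":-0.02,"claw":0.065},{"ax":0,"ay":0,"az":0,"tx":0,"ty":0,"tz":-0.06,"claw":0.065},{"ax":0,"ay":0,"az":0,"tx":0,"ty":0,"tz":-0.10,"claw":0.065},{"ax":0,"ay":0,"az":0,"tx":0,"ty":-0.015,"tz":-0.13,"claw":0.065},{"ax":0,"ay":0,"az":0,"tx":0,"ty":-0.04,"tz":-0.13,"claw":0.065}]}' | egrep "pos"
python3 -m creep '{"increments":[{"ax":0,"ay":0,"az":0,"tx":0,"ty":-0.03,"tz":0,"claw":0.065},{"ax":0,"ay":0,"az":0,"tx":0,"ty":-0.06,"tz":0,"claw":0.065},{"ax":0,"ay":0,"az":0,"tx":0,"ty":-0.09,"tz":0,"claw":0.065},{"ax":0,"ay":0,"az":0,"tx":0,"ty":-0.12,"tz":0,"claw":0.065},{"ax":0,"ay":0,"az":0,"tx":0,"ty":-0.12,"tz":0,"claw":0.065}]}' | egrep "pos"
python3 - <<'E'
from h import *
d=capture("scene");c=capture("top")
a=cv2.resize(d["img"][140:280,170:450],(800,400),interpolation=2);b=cv2.resize(c["img"][150:230,200:320],(300,200),interpolation=2)
e=np.zeros((600,800,3),np.uint8);e[:400]=a;e[400:,:300]=b
b2=cv2.resize(c["img"][170:290,80:200],(200,200),interpolation=2);e[400:,320:520]=b2
cv2.imwrite("pics/m3.png",e[:,:,::-1])
for l in("dish",):
    for n in("scene","top"):
        for f in(mark_of,recognise): print(l,n,[(np.array(x["point"]).round(1).tolist(),round(x["conf"],2)) for x in f(l,n)][:3])
# dish blob: bright pixels in tray
for cc in(d,c):
    g=cv2.cvtColor(cc["img"],cv2.COLOR_RGB2GRAY);u=proj(cc,[617,-15,34])[0].astype(int);print(u,g[u[1],u[0]])
    w=cc["img"][u[1]-25:u[1]+25,u[0]-25:u[0]+25];m=cv2.inRange(w.max(2),int(np.percentile(w.max(2),50))+35,255)
    n,l,s,ce=cv2.connectedComponentsWithStats(m);i=1+s[1:,4].argmax();print(ce[i]+u-25,s[i])
E
python3 go.py 617 -15 120
```

```text
ee_pos: [606.3, 338.5, 85.0]
ft_force: [-0.2, -0.8, -0.1]
gripper_width: 0.761
ee_pos: [608.1, 303.5, 223.0]
ee_pos: [602.5, 169.6, 215.6]
dish scene [([621.8, -11.9, 8.3], 0.73)]
dish scene [([630.8, -12.0, 39.1], 0.85)]
dish top [([617.3, -15.8, 4.6], 0.58)]
dish top [([617.0, -17.5, 35.7], 0.76), ([379.9, 8.7, 7.3], 0.75)]
[257 212] 113
[257.22047244 212.11811024] [ 15  18  22  15 254]
[263 193] 156
[263.32323232 192.99326599] [ 15  16  21  19 297]
t 23.1 [601.6 180.5 214.9] [ 3.1408 -0.0003  3.1165] w 0.755 gf 0.0 f [0.5 0.8 0.3]
-> [617. -15. 120.] shift m [-0.0204 -0.1951  0.0947] turn [ 0.0008 -0.0003  0.0029]
```

View pics/m3.png

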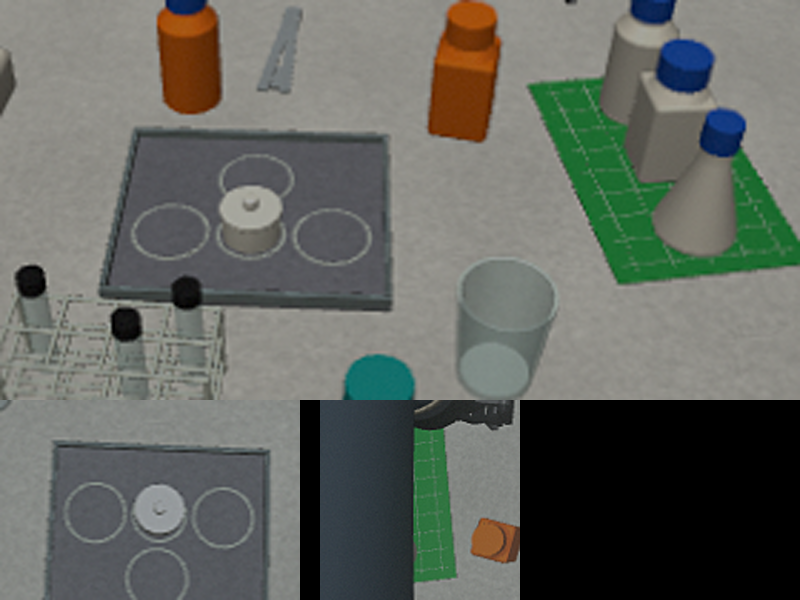

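All three bottles stand on the mat (right), and the dish is free in the tray at (250,215). Its blob agrees with (617,-15) in both views.

```bash
python3 -m creep '{"increments":[{"ax":0,"ay":0,"az":0.003,"tx":-0.004,"ty":-0.039,"tz":0.0,"claw":0.068},{"ax":0,"ay":0,"az":0.003,"tx":-0.008,"ty":-0.078,"tz":0.0,"claw":0.068},{"ax":0,"ay":0,"az":0.003,"tx":-0.012,"ty":-0.117,"tz":0.0,"claw":0.068},{"ax":0,"ay":0,"az":0.003,"tx":-0.016,"ty":-0.156,"tz":0,"claw":0.068},{"ax":0,"ay":0,"az":0.003,"tx":-0.02,"ty":-0.195,"tz":0,"claw":0.068}]}' | egrep "pos"
python3 -m creep '{"increments":[{"ax":0,"ay":0,"az":0,"tx":0,"ty":0,"tz":0.03,"claw":0.068},{"ax":0,"ay":0,"az":0,"tx":0,"ty":0,"tz":0.06,"claw":0.068},{"ax":0,"ay":0,"az":0,"tx":0,"ty":0,"tz":0.09,"claw":0.068},{"ax":0,"ay":0,"az":0,"tx":0,"ty":0,"tz":0.11,"claw":0.068},{"ax":0,"ay":0,"az":0,"tx":0,"ty":0,"tz":0.11,"claw":0.068}]}' | egrep "pos"
python3 -m creep '{"increments":[{"ax":0,"ay":0,"az":0,"tx":0,"ty":0,"tz":0,"claw":0.068},{"ax":0,"ay":0,"az":0,"tx":0,"ty":0,"tz":0,"claw":0.068},{"ax":0,"ay":0,"az":0,"tx":0,"ty":0,"tz":0,"claw":0.068}]}' | egrep "pos"
python3 go.py 617 -15 12
```

```text
ee_pos: [616.6, -17.1, 215.0]
ee_pos: [613.3, -15.3, 100.2]
ee_pos: [618.0, -16.5, 107.0]
t 24.2 [618.  -16.5 107. ] [3.1412 0.0035 3.1115] w 0.796 gf 0.0 f [-0.8  0.3  0.6]
-> [617. -15.  12.] shift m [0.0013 0.0015 0.095 ] turn [ 0.0004  0.0035 -0.0021]
```

```bash
python3 -m creep '{"increments":[{"ax":0,"ay":0,"az":0,"tx":0.001,"ty":0.0013,"tz":0.03,"claw":0.068},{"ax":0,"ay":0,"az":0,"tx":0.001,"ty":0.0013,"tz":0.055,"claw":0.068},{"ax":0,"ay":0,"az":0,"tx":0.001,"ty":0.0013,"tz":0.07,"claw":0.068},{"ax":0,"ay":0,"az":0,"tx":0.001,"ty":0.0013,"tz":0.08,"claw":0.068},{"ax":0,"ay":0,"az":0,"tx":0.001,"ty":0.0013,"tz":0.08,"claw":0.068}]}' | egrep "pos|ft"
python3 -m creep '{"increments":[{"ax":0,"ay":0,"az":0,"tx":0,"ty":0,"tz":0.004,"claw":0.068},{"ax":0,"ay":0,"az":0,"tx":0,"ty":0,"tz":0.008,"claw":0.068},{"ax":0,"ay":0,"az":0,"tx":0,"ty":0,"tz":0.012,"claw":0.068},{"ax":0,"ay":0,"az":0,"tx":0,"ty":0,"tz":0.012,"claw":0.068},{"ax":0,"ay":0,"az":0,"tx":0,"ty":0,"tz":0.012,"claw":0.068}]}' | egrep "pos|ft"
python3 - <<'E'
from h import *
d=capture("scene")
cv2.imwrite("pics/g4.png",cv2.resize(d["img"][150:270,190:330],(700,600),interpolation=2)[:,:,::-1])
E
python3 go.py 617 -15 12
```

```text
ee_pos: [615.0, -15.4, 24.3]
ft_force: [0.5, -0.3, -0.1]
ee_pos: [615.6, -15.6, 13.4]
ft_force: [-0.3, 0.6, -0.9]
t 25.1 [615.7 -15.6  13.5] [3.1415 0.0006 3.1108] w 0.803 gf 0.0 f [ 0.4  0.6 -1.1]
-> [617. -15.  12.] shift m [-0.0012  0.0006  0.0015] turn [ 0.0001  0.0006 -0.0028]
```

View pics/g4.png

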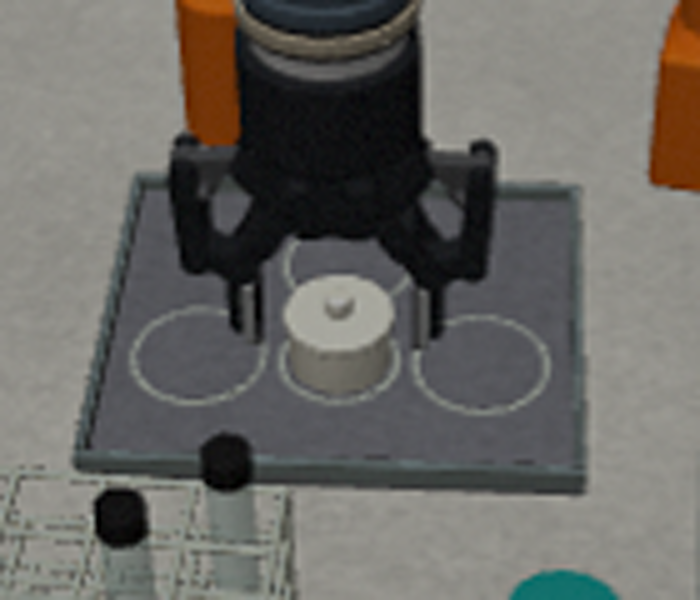

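The fingers sit either side of the dish lid (340,315), tips at lid height and clear of the floor. Closing gently.

```bash
python3 -m creep '{"increments":[{"ax":0,"ay":0,"az":0,"tx":-0.001,"ty":0,"tz":0.002,"claw":0.063},{"ax":0,"ay":0,"az":0,"tx":-0.001,"ty":0,"tz":0.002,"claw":0.058},{"ax":0,"ay":0,"az":0,"tx":-0.001,"ty":0,"tz":0.002,"claw":0.053},{"ax":0,"ay":0,"az":0,"tx":-0.001,"ty":0,"tz":0.002,"claw":0.045},{"ax":0,"ay":0,"az":0,"tx":-0.001,"ty":0,"tz":0.002,"claw":0.035}]}' 30 | egrep "pos|ft"
python3 -m creep '{"increments":[{"ax":0,"ay":0,"az":0,"tx":0,"ty":0,"tz":0,"claw":0.035},{"ax":0,"ay":0,"az":0,"tx":0,"ty":0,"tz":0,"claw":0.035},{"ax":0,"ay":0,"az":0,"tx":0,"ty":0,"tz":0,"claw":0.035},{"ax":0,"ay":0,"az":0,"tx":0,"ty":0,"tz":0,"claw":0.035}]}'
python3 -m creep '{"increments":[{"ax":0,"ay":0,"az":0,"tx":0,"ty":0,"tz":-0.015,"claw":0.035},{"ax":0,"ay":0,"az":0,"tx":0,"ty":0,"tz":-0.045,"claw":0.035},{"ax":0,"ay":0,"az":0,"tx":0,"ty":0,"tz":-0.075,"claw":0.035},{"ax":0,"ay":0,"az":0,"tx":0,"ty":0,"tz":-0.105,"claw":0.035},{"ax":0,"ay":0,"az":0,"tx":0,"ty":0,"tz":-0.14,"claw":0.035}]}'
python3 -m creep '{"increments":[{"ax":0,"ay":0,"az":0,"tx":0,"ty":0,"tz":0,"claw":0.035}]}' | grep grip
python3 go.py 539 -328.3 150 539 -328.3 72
```

```text
ee_pos: [616.6, -15.6, 11.4]
ft_force: [-0.7, -0.4, 1.9]
clock: 25.8
ee_pos: [616.6, -15.6, 11.4]
tool_rot: [3.141, 0.0, 3.111]
ft_force: [-0.7, 0.2, 5.1]
gripper_width: 0.556
grasp_force: 30.5
clock: 26.22
ee_pos: [615.3, -15.6, 150.8]
tool_rot: [-3.141, -0.003, 3.111]
ft_force: [0.5, 0.7, -1.3]
gripper_width: 0.557
grasp_force: 31.1
gripper_width: 0.553
t 26.3 [620.7 -16.  157.7] [3.1406 0.0124 3.1104] w 0.553 gf 31.1 f [ 1.1 -0.2  0.1]
-> [ 539.  -328.3  150. ] shift m [ 0.072  -0.3147  0.0065] turn [ 0.001   0.0124 -0.0032]
-> [ 539.  -328.3   72. ] shift m [ 0.    -0.     0.078] turn [0. 0. 0.]
```

```bash
python3 -m creep '{"increments":[{"ax":0,"ay":0,"az":0,"tx":0.004,"ty":-0.02,"tz":0,"claw":0.035},{"ax":0,"ay":0,"az":0,"tx":0.01,"ty":-0.05,"tz":0,"claw":0.035},{"ax":0,"ay":0,"az":0,"tx":0.018,"ty":-0.085,"tz":0,"claw":0.035},{"ax":0,"ay":0,"az":0,"tx":0.026,"ty":-0.12,"tz":0,"claw":0.035},{"ax":0,"ay":0,"az":0,"tx":0.034,"ty":-0.155,"tz":0,"claw":0.035}]}' | egrep "pos"
python3 -m creep '{"increments":[{"ax":0,"ay":0,"az":0,"tx":0.008,"ty":-0.035,"tz":0,"claw":0.035},{"ax":0,"ay":0,"az":0,"tx":0.016,"ty":-0.07,"tz":0,"claw":0.035},{"ax":0,"ay":0,"az":0,"tx":0.024,"ty":-0.105,"tz":0,"claw":0.035},{"ax":0,"ay":0,"az":0,"tx":0.031,"ty":-0.135,"tz":0,"claw":0.035},{"ax":0,"ay":0,"az":0,"tx":0.034,"ty":-0.16,"tz":0,"claw":0.035}]}' | egrep "pos"
python3 -m creep '{"increments":[{"ax":0,"ay":0,"az":0,"tx":0,"ty":0,"tz":0.02,"claw":0.035},{"ax":0,"ay":0,"az":0,"tx":0,"ty":0,"tz":0.04,"claw":0.035},{"ax":0,"ay":0,"az":0,"tx":0,"ty":0,"tz":0.05,"claw":0.035},{"ax":0,"ay":0,"az":0,"tx":0,"ty":0,"tz":0.05,"claw":0.035},{"ax":0,"ay":0,"az":0,"tx":0,"ty":0,"tz":0.05,"claw":0.035}]}' | egrep "pos"
python3 - <<'E'
from h import *
d=capture("scene")
cv2.imwrite("pics/g5.png",cv2.resize(d["img"][110:240,70:220],(692,600),interpolation=2)[:,:,::-1])
E
python3 go.py 538.5 -328.4 70
```

```text
ee_pos: [577.0, -170.6, 150.3]
ee_pos: [536.7, -331.5, 150.4]
ee_pos: [538.7, -327.8, 100.3]
t 27.6 [ 539.4 -328.2  101.4] [-3.1413  0.0005  3.1116] w 0.555 gf 31.1 f [ 0.2 -0.6  0.3]
-> [ 538.5 -328.4   70. ] shift m [ 0.0009 -0.0002  0.0314] turn [-0.0002  0.0005 -0.002 ]
```

View pics/g5.png

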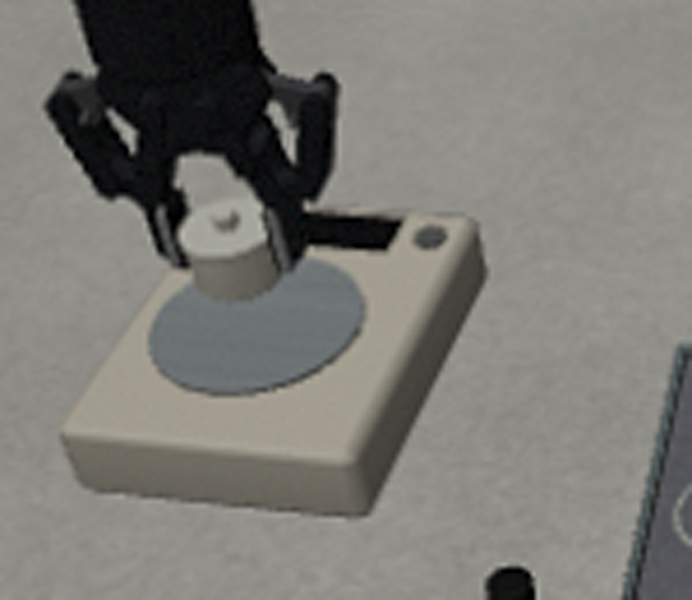

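The dish hangs level about 30 mm over the pan (pan centre about 257,325). Lowering.

```bash
python3 -m creep '{"increments":[{"ax":0,"ay":0,"az":0,"tx":0.001,"ty":0,"tz":0.012,"claw":0.035},{"ax":0,"ay":0,"az":0,"tx":0.001,"ty":0,"tz":0.022,"claw":0.035},{"ax":0,"ay":0,"az":0,"tx":0.001,"ty":0,"tz":0.028,"claw":0.035},{"ax":0,"ay":0,"az":0,"tx":0.001,"ty":0,"tz":0.028,"claw":0.035},{"ax":0,"ay":0,"az":0,"tx":0.001,"ty":0,"tz":0.028,"claw":0.035}]}' | egrep "pos|ft"
python3 -m creep '{"increments":[{"ax":0,"ay":0,"az":0,"tx":0,"ty":0,"tz":0.001,"claw":0.035},{"ax":0,"ay":0,"az":0,"tx":0,"ty":0,"tz":0.002,"claw":0.035},{"ax":0,"ay":0,"az":0,"tx":0,"ty":0,"tz":0.002,"claw":0.035}]}' | egrep "pos|ft"
python3 -m creep '{"increments":[{"ax":0,"ay":0,"az":0,"tx":0,"ty":0,"tz":0.0005,"claw":0.035},{"ax":0,"ay":0,"az":0,"tx":0,"ty":0,"tz":0.001,"claw":0.035},{"ax":0,"ay":0,"az":0,"tx":0,"ty":0,"tz":0.001,"claw":0.035}]}' | egrep "pos|ft"
```

```text
ee_pos: [537.5, -328.1, 72.4]
ft_force: [0.7, -0.7, -1.0]
ee_pos: [538.0, -328.4, 71.2]
ft_force: [-0.1, 1.1, -1.1]
ee_pos: [537.8, -328.3, 70.1]
ft_force: [-0.3, 1.3, -0.7]
```

```bash
python3 -m creep '{"increments":[{"ax":0,"ay":0,"az":0,"tx":0,"ty":0,"tz":0.0005,"claw":0.035},{"ax":0,"ay":0,"az":0,"tx":0,"ty":0,"tz":0.0007,"claw":0.035},{"ax":0,"ay":0,"az":0,"tx":0,"ty":0,"tz":0.0007,"claw":0.035}]}' | egrep "pos|ft"
python3 -m creep '{"increments":[{"ax":0,"ay":0,"az":0,"tx":0,"ty":0,"tz":0.0004,"claw":0.035},{"ax":0,"ay":0,"az":0,"tx":0,"ty":0,"tz":0.0005,"claw":0.035},{"ax":0,"ay":0,"az":0,"tx":0,"ty":0,"tz":0.0005,"claw":0.035}]}' | egrep "pos|ft"
```

```text
ee_pos: [537.9, -328.3, 69.5]
ft_force: [-0.1, 0.0, 1.0]
ee_pos: [537.9, -328.4, 69.4]
ft_force: [-1.2, 0.7, 4.0]
```

```bash
python3 -m creep '{"increments":[{"ax":0,"ay":0,"az":0,"tx":0,"ty":0,"tz":0,"claw":0.055},{"ax":0,"ay":0,"az":0,"tx":0,"ty":0,"tz":0,"claw":0.062},{"ax":0,"ay":0,"az":0,"tx":0,"ty":0,"tz":0,"claw":0.068},{"ax":0,"ay":0,"az":0,"tx":0,"ty":0,"tz":0,"claw":0.068},{"ax":0,"ay":0,"az":0,"tx":0,"ty":0,"tz":0,"claw":0.068}]}' | egrep "pos|ft|wid"
python3 -m creep '{"increments":[{"ax":0,"ay":0,"az":0,"tx":0,"ty":0,"tz":-0.02,"claw":0.068},{"ax":0,"ay":0,"az":0,"tx":0,"ty":0,"tz":-0.06,"claw":0.068},{"ax":0,"ay":0,"az":0,"tx":0,"ty":0,"tz":-0.10,"claw":0.068},{"ax":0,"ay":0,"az":0,"tx":0,"ty":0.01,"tz":-0.14,"claw":0.068},{"ax":0,"ay":0,"az":0,"tx":0,"ty":0.04,"tz":-0.15,"claw":0.068}]}' | egrep "pos"
python3 -m creep '{"increments":[{"ax":0,"ay":0,"az":0,"tx":-0.006,"ty":0.035,"tz":0,"claw":0.068},{"ax":0,"ay":0,"az":0,"tx":-0.012,"ty":0.07,"tz":0,"claw":0.068},{"ax":0,"ay":0,"az":0,"tx":-0.018,"ty":0.105,"tz":0,"claw":0.068},{"ax":0,"ay":0,"az":0,"tx":-0.024,"ty":0.14,"tz":0,"claw":0.068},{"ax":0,"ay":0,"az":0,"tx":-0.03,"ty":0.175,"tz":0,"claw":0.068}]}' | egrep "pos"
python3 - <<'E'
from h import *
d=capture("scene");c=capture("top")
a=cv2.resize(d["img"][130:230,70:190],(480,400),interpolation=2);b=cv2.resize(c["img"][190:280,350:440],(300,300),interpolation=2)
e=np.zeros((400,800,3),np.uint8);e[:,:480]=a;e[:300,490:790]=b
cv2.imwrite("pics/m6.png",e[:,:,::-1])
for n in("scene","top"):
    for f in(mark_of,): print(n,[(np.array(x["point"]).round(1).tolist(),round(x["conf"],2)) for l in("dish","pan") for x in f(l,n)[:2]])
for cc in(d,c): print(proj(cc,[[537.9,-328.4,104],[537.9,-328.4,64]]))
E
python3 go.py 606.5 338.6 215
```

```text
ee_pos: [537.8, -328.3, 68.6]
ft_force: [-0.2, 0.3, 0.2]
gripper_width: 0.796
ee_pos: [540.5, -295.3, 226.1]
ee_pos: [574.4, -112.7, 219.0]
scene [([540.0, -325.5, 63.6], 0.92), ([540.1, -322.7, 64.1], 0.75)]
top [([596.1, -15.4, -1.7], 0.43)]
[[121.77339642 165.43914881]
 [125.6878391  178.96833958]]
[[403.88008238 223.55527251]
 [396.87459455 225.32958483]]
t 30.6 [ 574.1 -115.9  218.9] [-3.1408 -0.0002  3.1088] w 0.795 gf 0.0 f [ 0.5  0.6 -0.1]
-> [606.5 338.6 215. ] shift m [-0.0175  0.4553  0.0035] turn [-0.0008 -0.0002 -0.0048]
```

View pics/m6.png

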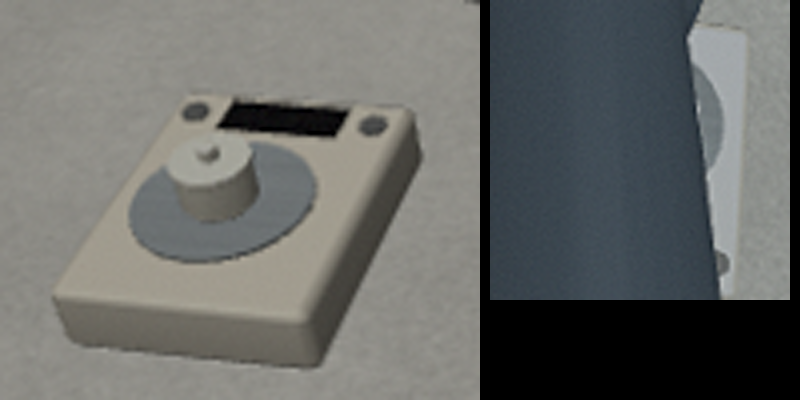

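The dish stands upright near the middle of the pan (scene crop, dish 212,180, pan centre about 222,201 at pan height), matching the placed pose within about 2 mm. Next, the flask goes back.

```bash
python3 -m creep '{"increments":[{"ax":0,"ay":0,"az":-0.004,"tx":-0.001,"ty":0.039,"tz":0,"claw":0.065},{"ax":0,"ay":0,"az":-0.004,"tx":-0.003,"ty":0.078,"tz":0,"claw":0.065},{"ax":0,"ay":0,"az":-0.004,"tx":-0.005,"ty":0.117,"tz":0,"claw":0.065},{"ax":0,"ay":0,"az":-0.004,"tx":-0.006,"ty":0.156,"tz":0,"claw":0.065},{"ax":0,"ay":0,"az":-0.004,"tx":-0.008,"ty":0.195,"tz":0,"claw":0.065}]}' | egrep "pos"
python3 -m creep '{"increments":[{"ax":0,"ay":0,"az":0,"tx":-0.001,"ty":0.039,"tz":0,"claw":0.065},{"ax":0,"ay":0,"az":0,"tx":-0.003,"ty":0.078,"tz":0,"claw":0.065},{"ax":0,"ay":0,"az":0,"tx":-0.005,"ty":0.117,"tz":0,"claw":0.065},{"ax":0,"ay":0,"az":0,"tx":-0.006,"ty":0.156,"tz":0,"claw":0.065},{"ax":0,"ay":0,"az":0,"tx":-0.008,"ty":0.195,"tz":0,"claw":0.065}]}' | egrep "pos"
python3 -m creep '{"increments":[{"ax":0,"ay":0,"az":0,"tx":-0.001,"ty":0.035,"tz":0,"claw":0.065},{"ax":0,"ay":0,"az":0,"tx":-0.002,"ty":0.065,"tz":0,"claw":0.065},{"ax":0,"ay":0,"az":0,"tx":-0.002,"ty":0.065,"tz":0.03,"claw":0.065},{"ax":0,"ay":0,"az":0,"tx":-0.002,"ty":0.065,"tz":0.06,"claw":0.065},{"ax":0,"ay":0,"az":0,"tx":-0.002,"ty":0.065,"tz":0.06,"claw":0.065}]}' | egrep "pos"
python3 -m creep '{"increments":[{"ax":0,"ay":0,"az":0,"tx":0,"ty":0,"tz":0,"claw":0.065},{"ax":0,"ay":0,"az":0,"tx":0,"ty":0,"tz":0,"claw":0.065},{"ax":0,"ay":0,"az":0,"tx":0,"ty":0,"tz":0,"claw":0.065}]}' | egrep "pos"
python3 go.py 606.5 338.6 85
```

```text
ee_pos: [588.5, 79.6, 219.1]
ee_pos: [602.5, 274.5, 219.0]
ee_pos: [602.7, 336.6, 152.3]
ee_pos: [607.2, 339.4, 161.4]
t 32.1 [607.2 339.4 161.4] [3.1396 0.0035 3.1128] w 0.757 gf 0.0 f [0.5 0.3 0.2]
-> [606.5 338.6  85. ] shift m [ 0.001  -0.0009  0.0764] turn [ 0.002   0.0035 -0.0008]
```

```bash
python3 -m creep '{"increments":[{"ax":0,"ay":0,"az":0,"tx":0,"ty":0,"tz":0.025,"claw":0.065},{"ax":0,"ay":0,"az":0,"tx":0,"ty":0,"tz":0.05,"claw":0.065},{"ax":0,"ay":0,"az":0,"tx":0,"ty":0,"tz":0.07,"claw":0.065},{"ax":0,"ay":0,"az":0,"tx":0,"ty":0,"tz":0.072,"claw":0.065},{"ax":0,"ay":0,"az":0,"tx":0,"ty":0,"tz":0.072,"claw":0.065}]}' | egrep "pos|ft"
python3 -m creep '{"increments":[{"ax":0,"ay":0,"az":0,"tx":0,"ty":0,"tz":0,"claw":0.065},{"ax":0,"ay":0,"az":0,"tx":0,"ty":0,"tz":0,"claw":0.065},{"ax":0,"ay":0,"az":0,"tx":0,"ty":0,"tz":0,"claw":0.065}]}' | egrep "pos|ft"
python3 go.py 606.5 338.6 85
```

```text
ee_pos: [605.7, 339.6, 87.4]
ft_force: [0.7, 0.9, 0.2]
ee_pos: [606.5, 340.5, 89.0]
ft_force: [-0.3, 0.7, -0.3]
t 32.7 [606.5 340.5  89. ] [3.1396 0.0029 3.1147] w 0.764 gf 0.0 f [-0.3  0.7 -0.3]
-> [606.5 338.6  85. ] shift m [ 0.     -0.0019  0.004 ] turn [0.002  0.0029 0.0011]
```

```bash
python3 -m creep '{"increments":[{"ax":0,"ay":0,"az":0,"tx":0,"ty":-0.0018,"tz":0.004,"claw":0.065},{"ax":0,"ay":0,"az":0,"tx":0,"ty":-0.0018,"tz":0.004,"claw":0.065},{"ax":0,"ay":0,"az":0,"tx":0,"ty":-0.0018,"tz":0.004,"claw":0.05},{"ax":0,"ay":0,"az":0,"tx":0,"ty":-0.0018,"tz":0.004,"claw":0.035},{"ax":0,"ay":0,"az":0,"tx":0,"ty":-0.0018,"tz":0.004,"claw":0.015}]}' 40 | egrep "pos|ft"
python3 -m creep '{"increments":[{"ax":0,"ay":0,"az":0,"tx":0,"ty":0,"tz":0,"claw":0.015},{"ax":0,"ay":0,"az":0,"tx":0,"ty":0,"tz":0,"claw":0.015},{"ax":0,"ay":0,"az":0,"tx":0,"ty":0,"tz":0,"claw":0.015},{"ax":0,"ay":0,"az":0,"tx":0,"ty":0,"tz":0,"claw":0.015},{"ax":0,"ay":0,"az":0,"tx":0,"ty":0,"tz":0,"claw":0.015}]}'
python3 go.py 617.5 -78.8 235
```

```text
ee_pos: [605.3, 338.2, 82.9]
ft_force: [-0.6, 0.1, 4.8]
clock: 33.57
ee_pos: [605.4, 338.4, 83.1]
tool_rot: [3.141, 0.0, 3.115]
ft_force: [-0.9, 1.5, 1.0]
gripper_width: 0.337
grasp_force: 39.6
t 33.6 [605.4 338.4  83.1] [3.1411 0.0002 3.115 ] w 0.337 gf 39.6 f [-0.9  1.5  1. ]
-> [617.5 -78.8 235. ] shift m [-0.0233 -0.4167 -0.1521] turn [0.0005 0.0002 0.0014]
```

```bash
python3 -m creep '{"increments":[{"ax":0,"ay":0,"az":0,"tx":0,"ty":0,"tz":-0.015,"claw":0.015},{"ax":0,"ay":0,"az":0,"tx":0,"ty":0,"tz":-0.05,"claw":0.015},{"ax":0,"ay":0,"az":0,"tx":0,"ty":0,"tz":-0.085,"claw":0.015},{"ax":0,"ay":0,"az":0,"tx":0,"ty":0,"tz":-0.12,"claw":0.015},{"ax":0,"ay":0,"az":0,"tx":-0.001,"ty":-0.016,"tz":-0.15,"claw":0.015}]}' | egrep "pos|grip"
python3 -m creep '{"increments":[{"ax":0,"ay":0,"az":0,"tx":-0.002,"ty":-0.033,"tz":0,"claw":0.015},{"ax":0,"ay":0,"az":0,"tx":-0.004,"ty":-0.066,"tz":0,"claw":0.015},{"ax":0,"ay":0,"az":0,"tx":-0.006,"ty":-0.099,"tz":0,"claw":0.015},{"ax":0,"ay":0,"az":0,"tx":-0.008,"ty":-0.132,"tz":0,"claw":0.015},{"ax":0,"ay":0,"az":0,"tx":-0.009,"ty":-0.165,"tz":0,"claw":0.015}]}' |grep pos
python3 -m creep '{"increments":[{"ax":0,"ay":0,"az":0,"tx":-0.002,"ty":-0.033,"tz":0,"claw":0.015},{"ax":0,"ay":0,"az":0,"tx":-0.004,"ty":-0.066,"tz":0,"claw":0.015},{"ax":0,"ay":0,"az":0,"tx":-0.006,"ty":-0.099,"tz":0,"claw":0.015},{"ax":0,"ay":0,"az":0,"tx":-0.008,"ty":-0.132,"tz":0,"claw":0.015},{"ax":0,"ay":0,"az":0,"tx":-0.009,"ty":-0.165,"tz":0,"claw":0.015}]}' |grep pos
python3 -m creep '{"increments":[{"ax":0,"ay":0,"az":0,"tx":-0.002,"ty":-0.033,"tz":0,"claw":0.015},{"ax":0,"ay":0,"az":0,"tx":-0.003,"ty":-0.06,"tz":0,"claw":0.015},{"ax":0,"ay":0,"az":0,"tx":-0.003,"ty":-0.071,"tz":0.03,"claw":0.015},{"ax":0,"ay":0,"az":0,"tx":-0.003,"ty":-0.071,"tz":0.06,"claw":0.015},{"ax":0,"ay":0,"az":0,"tx":-0.003,"ty":-0.071,"tz":0.09,"claw":0.015}]}' |grep pos
python3 -m creep '{"increments":[{"ax":0,"ay":0,"az":0,"tx":0,"ty":0,"tz":0.01,"claw":0.015},{"ax":0,"ay":0,"az":0,"tx":0,"ty":0,"tz":0.01,"claw":0.015},{"ax":0,"ay":0,"az":0,"tx":0,"ty":0,"tz":0.01,"claw":0.015}]}' | grep pos
python3 go.py 616.5 -78.9 86
```

```text
ee_pos: [604.7, 326.1, 234.7]
gripper_width: 0.343
ee_pos: [610.0, 155.0, 232.5]
ee_pos: [614.5, -10.0, 232.5]
ee_pos: [615.8, -81.3, 142.1]
ee_pos: [616.4, -79.2, 133.1]
t 35.5 [616.4 -79.2 133.1] [-3.1415 -0.0003  3.1151] w 0.338 gf 39.7 f [ 0.6  0.2 -0.4]
-> [616.5 -78.9  86. ] shift m [-0.0001  0.0003  0.0471] turn [-0.0001 -0.0003  0.0015]
```

```bash
python3 -m creep '{"increments":[{"ax":0,"ay":0,"az":0,"tx":0,"ty":0,"tz":0.02,"claw":0.015},{"ax":0,"ay":0,"az":0,"tx":0,"ty":0,"tz":0.035,"claw":0.015},{"ax":0,"ay":0,"az":0,"tx":0,"ty":0,"tz":0.043,"claw":0.015},{"ax":0,"ay":0,"az":0,"tx":0,"ty":0,"tz":0.044,"claw":0.015},{"ax":0,"ay":0,"az":0,"tx":0,"ty":0,"tz":0.044,"claw":0.015}]}' | egrep "pos|ft"
python3 -m creep '{"increments":[{"ax":0,"ay":0,"az":0,"tx":0,"ty":0,"tz":0.001,"claw":0.015},{"ax":0,"ay":0,"az":0,"tx":0,"ty":0,"tz":0.002,"claw":0.015},{"ax":0,"ay":0,"az":0,"tx":0,"ty":0,"tz":0.002,"claw":0.015}]}' | egrep "pos|ft"
python3 -m creep '{"increments":[{"ax":0,"ay":0,"az":0,"tx":0,"ty":0,"tz":0.0005,"claw":0.015},{"ax":0,"ay":0,"az":0,"tx":0,"ty":0,"tz":0.001,"claw":0.015},{"ax":0,"ay":0,"az":0,"tx":0,"ty":0,"tz":0.001,"claw":0.015}]}' | egrep "pos|ft"
```

```text
ee_pos: [617.0, -79.3, 90.0]
ft_force: [0.0, -0.0, -0.4]
ee_pos: [616.6, -79.3, 87.7]
ft_force: [-0.4, -0.8, -1.0]
ee_pos: [616.3, -79.3, 86.1]
ft_force: [-0.8, -0.1, -0.0]
```

```bash
python3 -m creep '{"increments":[{"ax":0,"ay":0,"az":0,"tx":0,"ty":0.0003,"tz":0.0005,"claw":0.015},{"ax":0,"ay":0,"az":0,"tx":0,"ty":0.0003,"tz":0.0007,"claw":0.015},{"ax":0,"ay":0,"az":0,"tx":0,"ty":0.0003,"tz":0.0007,"claw":0.015}]}' | egrep "pos|ft"
python3 -m creep '{"increments":[{"ax":0,"ay":0,"az":0,"tx":0,"ty":0,"tz":-0.001,"claw":0.03},{"ax":0,"ay":0,"az":0,"tx":0,"ty":0,"tz":-0.001,"claw":0.05},{"ax":0,"ay":0,"az":0,"tx":0,"ty":0,"tz":-0.001,"claw":0.065},{"ax":0,"ay":0,"az":0,"tx":0,"ty":0,"tz":-0.001,"claw":0.068},{"ax":0,"ay":0,"az":0,"tx":0,"ty":0,"tz":-0.001,"claw":0.068}]}' | egrep "pos|ft|wid"
python3 -m creep '{"increments":[{"ax":0,"ay":0,"az":0,"tx":0,"ty":0,"tz":-0.02,"claw":0.07},{"ax":0,"ay":0,"az":0,"tx":0,"ty":0,"tz":-0.06,"claw":0.07},{"ax":0,"ay":0,"az":0,"tx":0,"ty":0,"tz":-0.10,"claw":0.07},{"ax":0,"ay":0,"az":0,"tx":0,"ty":0,"tz":-0.13,"claw":0.07},{"ax":0,"ay":0,"az":0,"tx":0,"ty":0,"tz":-0.13,"claw":0.07}]}' | egrep "pos"
python3 -m creep '{"increments":[{"ax":0,"ay":0,"az":0,"tx":0.008,"ty":0.032,"tz":0,"claw":0.07},{"ax":0,"ay":0,"az":0,"tx":0.016,"ty":0.064,"tz":0,"claw":0.07},{"ax":0,"ay":0,"az":0,"tx":0.024,"ty":0.096,"tz":0,"claw":0.07},{"ax":0,"ay":0,"az":0,"tx":0.032,"ty":0.128,"tz":0,"claw":0.07},{"ax":0,"ay":0,"az":0,"tx":0.04,"ty":0.16,"tz":0,"claw":0.07}]}' | egrep "pos"
python3 -m creep '{"increments":[{"ax":0,"ay":0,"az":0,"tx":0.008,"ty":0.032,"tz":0,"claw":0.07},{"ax":0,"ay":0,"az":0,"tx":0.016,"ty":0.064,"tz":0,"claw":0.07},{"ax":0,"ay":0,"az":0,"tx":0.024,"ty":0.096,"tz":0,"claw":0.07},{"ax":0,"ay":0,"az":0,"tx":0.032,"ty":0.128,"tz":0,"claw":0.07},{"ax":0,"ay":0,"az":0,"tx":0.04,"ty":0.16,"tz":0,"claw":0.07}]}' | egrep "pos"
python3 -m creep '{"increments":[{"ax":0,"ay":0,"az":0,"tx":0.0,"ty":0.0,"tz":0,"claw":0.07}]}' | egrep "pos"
python3 - <<'E'
from h import *
np.set_printoptions(precision=1,suppress=True)
cs=[capture("scene"),capture("top")]
print(cap(cs,np.array([617.,-79,106]),15))
E
python3 go.py 528 326.7 215
```

```text
ee_pos: [616.6, -79.2, 86.0]
ft_force: [-1.1, -0.5, 4.6]
ee_pos: [616.1, -79.0, 86.0]
ft_force: [-0.5, 0.9, -0.7]
gripper_width: 0.795
ee_pos: [620.2, -79.9, 223.6]
ee_pos: [579.8, 83.4, 215.9]
ee_pos: [544.0, 244.5, 215.9]
ee_pos: [541.6, 252.1, 215.6]
(array([617.1, -80.1, 107.2]), np.float64(0.21977049414056182))
t 38.5 [543.9 244.9 215.7] [-3.1416 -0.0007  3.1188] w 0.816 gf 0.0 f [-0.1 -0.5 -0.7]
-> [528.  326.7 215. ] shift m [0.0178 0.0814 0.0007] turn [-0.     -0.0007  0.0052]
```

```bash
python3 -m creep '{"increments":[{"ax":0,"ay":0,"az":0,"tx":0.009,"ty":0.038,"tz":0,"claw":0.07},{"ax":0,"ay":0,"az":0,"tx":0.0178,"ty":0.0814,"tz":0,"claw":0.07},{"ax":0,"ay":0,"az":0,"tx":0.0178,"ty":0.0814,"tz":0.03,"claw":0.07},{"ax":0,"ay":0,"az":0,"tx":0.0178,"ty":0.0814,"tz":0.06,"claw":0.07},{"ax":0,"ay":0,"az":0,"tx":0.0178,"ty":0.0814,"tz":0.07,"claw":0.07}]}' | egrep "pos"
python3 -m creep '{"increments":[{"ax":0,"ay":0,"az":0,"tx":0,"ty":0,"tz":0,"claw":0.07},{"ax":0,"ay":0,"az":0,"tx":0,"ty":0,"tz":0,"claw":0.07},{"ax":0,"ay":0,"az":0,"tx":0,"ty":0,"tz":0,"claw":0.07},{"ax":0,"ay":0,"az":0,"tx":0,"ty":0,"tz":0,"claw":0.07}]}' | egrep "pos"
python3 go.py 528 326.7 91
```

```text
ee_pos: [527.3, 322.6, 142.0]
ee_pos: [530.7, 324.7, 148.2]
t 39.2 [530.7 324.7 148.2] [3.1396 0.0029 3.1133] w 0.817 gf 0.0 f [0.2 0.8 0.5]
-> [528.  326.7  91. ] shift m [0.0029 0.0018 0.0572] turn [ 0.002   0.0029 -0.0003]
```

```bash
python3 -m creep '{"increments":[{"ax":0,"ay":0,"az":0,"tx":0.002,"ty":0.0015,"tz":0.02,"claw":0.07},{"ax":0,"ay":0,"az":0,"tx":0.002,"ty":0.0015,"tz":0.04,"claw":0.07},{"ax":0,"ay":0,"az":0,"tx":0.002,"ty":0.0015,"tz":0.053,"claw":0.07},{"ax":0,"ay":0,"az":0,"tx":0.002,"ty":0.0015,"tz":0.053,"claw":0.07},{"ax":0,"ay":0,"az":0,"tx":0.002,"ty":0.0015,"tz":0.053,"claw":0.07}]}' | egrep "pos|ft"
python3 -m creep '{"increments":[{"ax":0,"ay":0,"az":0,"tx":0,"ty":0,"tz":0,"claw":0.07},{"ax":0,"ay":0,"az":0,"tx":0,"ty":0,"tz":0,"claw":0.07},{"ax":0,"ay":0,"az":0,"tx":0,"ty":0,"tz":0,"claw":0.07}]}' | egrep "pos|ft"
python3 go.py 528 326.7 91
```

```text
ee_pos: [527.5, 326.3, 93.5]
ft_force: [0.0, 0.9, 0.6]
ee_pos: [527.9, 326.8, 94.4]
ft_force: [1.3, -0.4, 0.7]
t 39.9 [527.9 326.8  94.4] [3.1402 0.0017 3.1147] w 0.821 gf 0.0 f [ 1.3 -0.4  0.7]
-> [528.  326.7  91. ] shift m [-0.0001 -0.0001  0.0034] turn [0.0014 0.0017 0.0011]
```

```bash
python3 -m creep '{"increments":[{"ax":0,"ay":0,"az":0,"tx":-0.0007,"ty":0,"tz":0.0025,"claw":0.06},{"ax":0,"ay":0,"az":0,"tx":-0.0007,"ty":0,"tz":0.0025,"claw":0.05},{"ax":0,"ay":0,"az":0,"tx":-0.0007,"ty":0,"tz":0.0025,"claw":0.04},{"ax":0,"ay":0,"az":0,"tx":-0.0007,"ty":0,"tz":0.0025,"claw":0.025},{"ax":0,"ay":0,"az":0,"tx":-0.0007,"ty":0,"tz":0.0025,"claw":0.025}]}' 40 | egrep "pos|ft"
python3 -m creep '{"increments":[{"ax":0,"ay":0,"az":0,"tx":0,"ty":0,"tz":0,"claw":0.025},{"ax":0,"ay":0,"az":0,"tx":0,"ty":0,"tz":0,"claw":0.025},{"ax":0,"ay":0,"az":0,"tx":0,"ty":0,"tz":0,"claw":0.025},{"ax":0,"ay":0,"az":0,"tx":0,"ty":0,"tz":0,"claw":0.025}]}'
python3 go.py 619.5 47.1 235
```

```text
ee_pos: [528.0, 326.6, 91.0]
ft_force: [0.6, 0.4, 1.7]
clock: 40.67
ee_pos: [528.0, 326.6, 91.0]
tool_rot: [3.141, 0.0, 3.115]
ft_force: [0.5, 0.6, 2.9]
gripper_width: 0.48
grasp_force: 40.4
t 40.7 [528.  326.6  91. ] [3.1412 0.0003 3.1148] w 0.48 gf 40.4 f [0.5 0.6 2.9]
-> [619.5  47.1 235. ] shift m [-0.0989 -0.2769 -0.1441] turn [0.0004 0.0003 0.0012]
```

```bash
python3 -m creep '{"increments":[{"ax":0,"ay":0,"az":0,"tx":0,"ty":0,"tz":-0.015,"claw":0.025},{"ax":0,"ay":0,"az":0,"tx":0,"ty":0,"tz":-0.05,"claw":0.025},{"ax":0,"ay":0,"az":0,"tx":0,"ty":0,"tz":-0.085,"claw":0.025},{"ax":0,"ay":0,"az":0,"tx":0,"ty":0,"tz":-0.12,"claw":0.025},{"ax":0,"ay":0,"az":0,"tx":-0.005,"ty":-0.013,"tz":-0.15,"claw":0.025}]}' | egrep "pos|grip"
python3 -m creep '{"increments":[{"ax":0,"ay":0,"az":0,"tx":-0.010,"ty":-0.028,"tz":0,"claw":0.025},{"ax":0,"ay":0,"az":0,"tx":-0.020,"ty":-0.056,"tz":0,"claw":0.025},{"ax":0,"ay":0,"az":0,"tx":-0.03,"ty":-0.084,"tz":0,"claw":0.025},{"ax":0,"ay":0,"az":0,"tx":-0.04,"ty":-0.112,"tz":0,"claw":0.025},{"ax":0,"ay":0,"az":0,"tx":-0.05,"ty":-0.14,"tz":0,"claw":0.025}]}' |grep pos
python3 -m creep '{"increments":[{"ax":0,"ay":0,"az":0,"tx":-0.011,"ty":-0.031,"tz":0,"claw":0.025},{"ax":0,"ay":0,"az":0,"tx":-0.022,"ty":-0.062,"tz":0,"claw":0.025},{"ax":0,"ay":0,"az":0,"tx":-0.033,"ty":-0.093,"tz":0,"claw":0.025},{"ax":0,"ay":0,"az":0,"tx":-0.043,"ty":-0.12,"tz":0,"claw":0.025},{"ax":0,"ay":0,"az":0,"tx":-0.044,"ty":-0.124,"tz":0,"claw":0.025}]}' |grep pos
python3 -m creep '{"increments":[{"ax":0,"ay":0,"az":0,"tx":0,"ty":0,"tz":0.02,"claw":0.025},{"ax":0,"ay":0,"az":0,"tx":0,"ty":0,"tz":0.05,"claw":0.025},{"ax":0,"ay":0,"az":0,"tx":0,"ty":0,"tz":0.08,"claw":0.025},{"ax":0,"ay":0,"az":0,"tx":0,"ty":0,"tz":0.11,"claw":0.025},{"ax":0,"ay":0,"az":0,"tx":0,"ty":0,"tz":0.11,"claw":0.025}]}' | grep pos
python3 -m creep '{"increments":[{"ax":0,"ay":0,"az":0,"tx":0,"ty":0,"tz":0,"claw":0.025},{"ax":0,"ay":0,"az":0,"tx":0,"ty":0,"tz":0,"claw":0.025},{"ax":0,"ay":0,"az":0,"tx":0,"ty":0,"tz":0,"claw":0.025}]}' | grep pos
python3 go.py 619.5 47.2 94
```

```text
ee_pos: [530.9, 316.3, 242.1]
gripper_width: 0.478
ee_pos: [578.4, 170.3, 239.8]
ee_pos: [620.2, 38.5, 239.9]
ee_pos: [614.1, 46.7, 123.8]
ee_pos: [621.0, 47.0, 132.9]
t 42.6 [621.   47.  132.9] [3.1409 0.004  3.1148] w 0.479 gf 41.1 f [ 1.1 -0.1 -1.7]
-> [619.5  47.2  94. ] shift m [0.0017 0.0002 0.0389] turn [0.0007 0.004  0.0012]
```

```bash
python3 -m creep '{"increments":[{"ax":0,"ay":0,"az":0,"tx":0,"ty":0,"tz":0.015,"claw":0.025},{"ax":0,"ay":0,"az":0,"tx":0,"ty":0,"tz":0.028,"claw":0.025},{"ax":0,"ay":0,"az":0,"tx":0,"ty":0,"tz":0.034,"claw":0.025},{"ax":0,"ay":0,"az":0,"tx":0,"ty":0,"tz":0.034,"claw":0.025},{"ax":0,"ay":0,"az":0,"tx":0,"ty":0,"tz":0.034,"claw":0.025}]}' | egrep "pos|ft"
python3 -m creep '{"increments":[{"ax":0,"ay":0,"az":0,"tx":0,"ty":0,"tz":0,"claw":0.025},{"ax":0,"ay":0,"az":0,"tx":0,"ty":0,"tz":0,"claw":0.025},{"ax":0,"ay":0,"az":0,"tx":0,"ty":0,"tz":0,"claw":0.025},{"ax":0,"ay":0,"az":0,"tx":0,"ty":0,"tz":0,"claw":0.025}]}' | egrep "pos|ft"
```

```text
ee_pos: [619.5, 46.9, 96.8]
ft_force: [0.1, 0.3, -0.8]
ee_pos: [619.7, 46.9, 97.1]
ft_force: [0.3, 0.6, -1.9]
```

```bash
python3 -m creep '{"increments":[{"ax":0,"ay":0,"az":0,"tx":0.0002,"ty":0.0003,"tz":0.001,"claw":0.025},{"ax":0,"ay":0,"az":0,"tx":0.0002,"ty":0.0003,"tz":0.002,"claw":0.025},{"ax":0,"ay":0,"az":0,"tx":0.0002,"ty":0.0003,"tz":0.0025,"claw":0.025},{"ax":0,"ay":0,"az":0,"tx":0.0002,"ty":0.0003,"tz":0.0025,"claw":0.025}]}' | egrep "pos|ft"
python3 -m creep '{"increments":[{"ax":0,"ay":0,"az":0,"tx":0,"ty":0,"tz":0.0005,"claw":0.025},{"ax":0,"ay":0,"az":0,"tx":0,"ty":0,"tz":0.001,"claw":0.025},{"ax":0,"ay":0,"az":0,"tx":0,"ty":0,"tz":0.001,"claw":0.025}]}' | egrep "pos|ft"
```

```text
ee_pos: [619.2, 47.2, 94.1]
ft_force: [0.4, 1.1, -1.9]
ee_pos: [619.6, 47.2, 93.9]
ft_force: [-2.5, 0.2, 3.9]
```

```bash
python3 -m creep '{"increments":[{"ax":0,"ay":0,"az":0,"tx":0,"ty":0,"tz":-0.001,"claw":0.045},{"ax":0,"ay":0,"az":0,"tx":0,"ty":0,"tz":-0.001,"claw":0.06},{"ax":0,"ay":0,"az":0,"tx":0,"ty":0,"tz":-0.001,"claw":0.07},{"ax":0,"ay":0,"az":0,"tx":0,"ty":0,"tz":-0.001,"claw":0.07},{"ax":0,"ay":0,"az":0,"tx":0,"ty":0,"tz":-0.001,"claw":0.07}]}' | egrep "pos|ft|wid"
python3 -m creep '{"increments":[{"ax":0,"ay":0,"az":0,"tx":0,"ty":0,"tz":-0.02,"claw":0.07},{"ax":0,"ay":0,"az":0,"tx":0,"ty":0,"tz":-0.06,"claw":0.07},{"ax":0,"ay":0,"az":0,"tx":0,"ty":0,"tz":-0.10,"claw":0.07},{"ax":0,"ay":0,"az":0,"tx":0,"ty":0,"tz":-0.14,"claw":0.07},{"ax":0,"ay":0,"az":0,"tx":0,"ty":0,"tz":-0.14,"claw":0.07}]}' | egrep "pos"
python3 -m creep '{"increments":[{"ax":0,"ay":0,"az":0,"tx":0.019,"ty":0.029,"tz":0,"claw":0.07},{"ax":0,"ay":0,"az":0,"tx":0.038,"ty":0.058,"tz":0,"claw":0.07},{"ax":0,"ay":0,"az":0,"tx":0.057,"ty":0.087,"tz":0,"claw":0.07},{"ax":0,"ay":0,"az":0,"tx":0.076,"ty":0.116,"tz":0,"claw":0.07},{"ax":0,"ay":0,"az":0,"tx":0.095,"ty":0.145,"tz":0,"claw":0.07}]}' | egrep "pos"
python3 -m creep '{"increments":[{"ax":0,"ay":0,"az":0,"tx":0.019,"ty":0.029,"tz":0,"claw":0.07},{"ax":0,"ay":0,"az":0,"tx":0.038,"ty":0.058,"tz":0,"claw":0.07},{"ax":0,"ay":0,"az":0,"tx":0.057,"ty":0.087,"tz":0,"claw":0.07},{"ax":0,"ay":0,"az":0,"tx":0.076,"ty":0.116,"tz":0,"claw":0.07},{"ax":0,"ay":0,"az":0,"tx":0.0795,"ty":0.119,"tz":0,"claw":0.07}]}' | egrep "pos"
python3 -m creep '{"increments":[{"ax":0,"ay":0,"az":0,"tx":0,"ty":0,"tz":0.03,"claw":0.07},{"ax":0,"ay":0,"az":0,"tx":0,"ty":0,"tz":0.06,"claw":0.07},{"ax":0,"ay":0,"az":0,"tx":0,"ty":0,"tz":0.08,"claw":0.07},{"ax":0,"ay":0,"az":0,"tx":0,"ty":0,"tz":0.08,"claw":0.07},{"ax":0,"ay":0,"az":0,"tx":0,"ty":0,"tz":0.08,"claw":0.07}]}' | egrep "pos"
python3 -m creep '{"increments":[{"ax":0,"ay":0,"az":0,"tx":0,"ty":0,"tz":0,"claw":0.07},{"ax":0,"ay":0,"az":0,"tx":0,"ty":0,"tz":0,"claw":0.07}]}' | egrep "pos"
python3 go.py 452 316 101.5
```

```text
ee_pos: [619.2, 47.1, 94.0]
ft_force: [-0.4, -0.4, 0.3]
gripper_width: 0.82
ee_pos: [624.0, 47.1, 243.2]
ee_pos: [527.1, 195.8, 234.0]
ee_pos: [447.3, 322.6, 233.9]
ee_pos: [451.6, 315.3, 153.5]
ee_pos: [453.0, 316.4, 155.9]
t 46.2 [453.  316.4 155.9] [3.1393 0.0025 3.1145] w 0.821 gf 0.0 f [-0.3  0.4  0.4]
-> [452.  316.  101.5] shift m [ 0.0011 -0.0006  0.0544] turn [0.0023 0.0025 0.0009]
```

```bash
python3 -m creep '{"increments":[{"ax":0,"ay":0,"az":0,"tx":0.0004,"ty":-0.0003,"tz":0.02,"claw":0.07},{"ax":0,"ay":0,"az":0,"tx":0.0004,"ty":-0.0003,"tz":0.04,"claw":0.07},{"ax":0,"ay":0,"az":0,"tx":0.0004,"ty":-0.0003,"tz":0.05,"claw":0.07},{"ax":0,"ay":0,"az":0,"tx":0.0004,"ty":-0.0003,"tz":0.05,"claw":0.07},{"ax":0,"ay":0,"az":0,"tx":0.0004,"ty":-0.0003,"tz":0.05,"claw":0.07}]}' | egrep "pos|ft"
python3 -m creep '{"increments":[{"ax":0,"ay":0,"az":0,"tx":0,"ty":0,"tz":0,"claw":0.07},{"ax":0,"ay":0,"az":0,"tx":0,"ty":0,"tz":0,"claw":0.07},{"ax":0,"ay":0,"az":0,"tx":0,"ty":0,"tz":0,"claw":0.07},{"ax":0,"ay":0,"az":0,"tx":0,"ty":0,"tz":0,"claw":0.07}]}' | egrep "pos|ft"
python3 go.py 452 316 101.5
```

```text
ee_pos: [451.9, 315.7, 104.8]
ft_force: [0.5, -0.2, -0.4]
ee_pos: [451.8, 315.8, 104.9]
ft_force: [0.6, -0.4, 0.1]
t 46.9 [451.8 315.8 104.9] [3.1406 0.001  3.1148] w 0.823 gf 0.0 f [ 0.6 -0.4  0.1]
-> [452.  316.  101.5] shift m [-0.0002  0.0002  0.0034] turn [0.001  0.001  0.0012]
```

```bash
python3 -m creep '{"increments":[{"ax":0,"ay":0,"az":0,"tx":0,"ty":0.0002,"tz":0.0028,"claw":0.055},{"ax":0,"ay":0,"az":0,"tx":0,"ty":0.0002,"tz":0.0028,"claw":0.045},{"ax":0,"ay":0,"az":0,"tx":0,"ty":0.0002,"tz":0.0028,"claw":0.035},{"ax":0,"ay":0,"az":0,"tx":0,"ty":0.0002,"tz":0.0028,"claw":0.02},{"ax":0,"ay":0,"az":0,"tx":0,"ty":0.0002,"tz":0.0028,"claw":0.02}]}' 40 | egrep "pos|ft"
python3 -m creep '{"increments":[{"ax":0,"ay":0,"az":0,"tx":0,"ty":0,"tz":0,"claw":0.02},{"ax":0,"ay":0,"az":0,"tx":0,"ty":0,"tz":0,"claw":0.02},{"ax":0,"ay":0,"az":0,"tx":0,"ty":0,"tz":0,"claw":0.02},{"ax":0,"ay":0,"az":0,"tx":0,"ty":0,"tz":0,"claw":0.02}]}'
python3 go.py 553.9 -14.9 240
```

```text
ee_pos: [451.5, 315.8, 101.4]
ft_force: [-0.0, 1.4, 0.0]
clock: 47.67
ee_pos: [451.4, 315.8, 101.4]
tool_rot: [3.141, 0.0, 3.115]
ft_force: [-0.6, 0.2, -0.2]
gripper_width: 0.409
grasp_force: 39.9
t 47.7 [451.4 315.8 101.4] [3.1413 0.     3.1149] w 0.409 gf 39.9 f [-0.6  0.2 -0.2]
-> [553.9 -14.9 240. ] shift m [-0.1113 -0.3278 -0.1387] turn [0.0002 0.     0.0013]
```

```bash
python3 -m creep '{"increments":[{"ax":0,"ay":0,"az":0,"tx":0,"ty":0,"tz":-0.015,"claw":0.02},{"ax":0,"ay":0,"az":0,"tx":0,"ty":0,"tz":-0.05,"claw":0.02},{"ax":0,"ay":0,"az":0,"tx":0,"ty":0,"tz":-0.085,"claw":0.02},{"ax":0,"ay":0,"az":0,"tx":0,"ty":0,"tz":-0.12,"claw":0.02},{"ax":0,"ay":0,"az":0,"tx":-0.005,"ty":-0.015,"tz":-0.15,"claw":0.02}]}' | egrep "pos|grip"
python3 -m creep '{"increments":[{"ax":0,"ay":0,"az":0,"tx":-0.010,"ty":-0.030,"tz":0,"claw":0.02},{"ax":0,"ay":0,"az":0,"tx":-0.020,"ty":-0.060,"tz":0,"claw":0.02},{"ax":0,"ay":0,"az":0,"tx":-0.03,"ty":-0.09,"tz":0,"claw":0.02},{"ax":0,"ay":0,"az":0,"tx":-0.04,"ty":-0.12,"tz":0,"claw":0.02},{"ax":0,"ay":0,"az":0,"tx":-0.05,"ty":-0.15,"tz":0,"claw":0.02}]}' |grep pos
python3 -m creep '{"increments":[{"ax":0,"ay":0,"az":0,"tx":-0.012,"ty":-0.035,"tz":0,"claw":0.02},{"ax":0,"ay":0,"az":0,"tx":-0.024,"ty":-0.070,"tz":0,"claw":0.02},{"ax":0,"ay":0,"az":0,"tx":-0.036,"ty":-0.105,"tz":0,"claw":0.02},{"ax":0,"ay":0,"az":0,"tx":-0.048,"ty":-0.14,"tz":0,"claw":0.02},{"ax":0,"ay":0,"az":0,"tx":-0.056,"ty":-0.163,"tz":0,"claw":0.02}]}' |grep pos
python3 -m creep '{"increments":[{"ax":0,"ay":0,"az":0,"tx":0,"ty":0,"tz":0,"claw":0.02},{"ax":0,"ay":0,"az":0,"tx":0,"ty":0,"tz":0,"claw":0.02},{"ax":0,"ay":0,"az":0,"tx":0,"ty":0,"tz":0.03,"claw":0.02},{"ax":0,"ay":0,"az":0,"tx":0,"ty":0,"tz":0.06,"claw":0.02},{"ax":0,"ay":0,"az":0,"tx":0,"ty":0,"tz":0.09,"claw":0.02}]}' | grep pos
python3 -m creep '{"increments":[{"ax":0,"ay":0,"az":0,"tx":0,"ty":0,"tz":0.01,"claw":0.02},{"ax":0,"ay":0,"az":0,"tx":0,"ty":0,"tz":0.01,"claw":0.02},{"ax":0,"ay":0,"az":0,"tx":0,"ty":0,"tz":0.01,"claw":0.02},{"ax":0,"ay":0,"az":0,"tx":0,"ty":0,"tz":0.01,"claw":0.02}]}'|grep pos
python3 go.py 553.7 -15.0 104.4
```

```text
ee_pos: [454.9, 303.4, 253.4]
gripper_width: 0.406
ee_pos: [501.8, 147.4, 251.2]
ee_pos: [553.7, -20.0, 251.2]
ee_pos: [553.4, -13.2, 160.6]
ee_pos: [555.0, -14.7, 153.1]
t 49.7 [555.  -14.7 153.1] [3.1411 0.0032 3.1156] w 0.409 gf 40.3 f [ 0.5  0.1 -0.8]
-> [553.7 -15.  104.4] shift m [ 0.0014 -0.0003  0.0487] turn [0.0005 0.0032 0.002 ]
```

```bash
python3 -m creep '{"increments":[{"ax":0,"ay":0,"az":0,"tx":0.0005,"ty":0,"tz":0.02,"claw":0.02},{"ax":0,"ay":0,"az":0,"tx":0.0005,"ty":0,"tz":0.035,"claw":0.02},{"ax":0,"ay":0,"az":0,"tx":0.0005,"ty":0,"tz":0.043,"claw":0.02},{"ax":0,"ay":0,"az":0,"tx":0.0005,"ty":0,"tz":0.044,"claw":0.02},{"ax":0,"ay":0,"az":0,"tx":0.0005,"ty":0,"tz":0.044,"claw":0.02}]}' | egrep "pos|ft"
python3 -m creep '{"increments":[{"ax":0,"ay":0,"az":0,"tx":0,"ty":0,"tz":0,"claw":0.02},{"ax":0,"ay":0,"az":0,"tx":0,"ty":0,"tz":0,"claw":0.02},{"ax":0,"ay":0,"az":0,"tx":0,"ty":0,"tz":0,"claw":0.02},{"ax":0,"ay":0,"az":0,"tx":0,"ty":0,"tz":0,"claw":0.02}]}' | egrep "pos|ft"
```

```text
ee_pos: [553.8, -15.1, 108.2]
ft_force: [-0.2, 0.1, -0.6]
ee_pos: [553.5, -15.2, 108.0]
ft_force: [-0.3, -0.8, -0.7]
```

```bash
python3 -m creep '{"increments":[{"ax":0,"ay":0,"az":0,"tx":0,"ty":0.0002,"tz":0.001,"claw":0.02},{"ax":0,"ay":0,"az":0,"tx":0,"ty":0.0002,"tz":0.002,"claw":0.02},{"ax":0,"ay":0,"az":0,"tx":0,"ty":0.0002,"tz":0.003,"claw":0.02},{"ax":0,"ay":0,"az":0,"tx":0,"ty":0.0002,"tz":0.003,"claw":0.02}]}' | egrep "pos|ft"
python3 -m creep '{"increments":[{"ax":0,"ay":0,"az":0,"tx":0,"ty":0,"tz":0.0005,"claw":0.02},{"ax":0,"ay":0,"az":0,"tx":0,"ty":0,"tz":0.001,"claw":0.02},{"ax":0,"ay":0,"az":0,"tx":0,"ty":0,"tz":0.001,"claw":0.02}]}' | egrep "pos|ft"
```

```text
ee_pos: [553.3, -14.9, 104.4]
ft_force: [0.2, -0.6, -0.6]
ee_pos: [553.8, -14.9, 104.4]
ft_force: [-1.3, 1.4, 6.3]
```

```bash
python3 -m creep '{"increments":[{"ax":0,"ay":0,"az":0,"tx":0,"ty":0,"tz":-0.001,"claw":0.04},{"ax":0,"ay":0,"az":0,"tx":0,"ty":0,"tz":-0.001,"claw":0.06},{"ax":0,"ay":0,"az":0,"tx":0,"ty":0,"tz":-0.001,"claw":0.07},{"ax":0,"ay":0,"az":0,"tx":0,"ty":0,"tz":-0.001,"claw":0.07},{"ax":0,"ay":0,"az":0,"tx":0,"ty":0,"tz":-0.001,"claw":0.07}]}' | egrep "pos|ft|wid"
python3 -m creep '{"increments":[{"ax":0,"ay":0,"az":0,"tx":0,"ty":0,"tz":-0.02,"claw":0.07},{"ax":0,"ay":0,"az":0,"tx":0,"ty":0,"tz":-0.06,"claw":0.07},{"ax":0,"ay":0,"az":0,"tx":0,"ty":0,"tz":-0.10,"claw":0.07},{"ax":0,"ay":0,"az":0,"tx":0,"ty":0,"tz":-0.13,"claw":0.07},{"ax":0,"ay":0,"az":0,"tx":0,"ty":0,"tz":-0.15,"claw":0.07}]}' | egrep "pos"
python3 -m creep '{"increments":[{"ax":0,"ay":0,"az":0,"tx":0.010,"ty":0.035,"tz":0,"claw":0.07},{"ax":0,"ay":0,"az":0,"tx":0.02,"ty":0.07,"tz":0,"claw":0.07},{"ax":0,"ay":0,"az":0,"tx":0.03,"ty":0.105,"tz":0,"claw":0.07},{"ax":0,"ay":0,"az":0,"tx":0.04,"ty":0.14,"tz":0,"claw":0.07},{"ax":0,"ay":0,"az":0,"tx":0.05,"ty":0.175,"tz":0,"claw":0.07}]}' | egrep "pos"
python3 -m creep '{"increments":[{"ax":0,"ay":0,"az":0,"tx":0.010,"ty":0.035,"tz":0,"claw":0.07},{"ax":0,"ay":0,"az":0,"tx":0.02,"ty":0.07,"tz":0,"claw":0.07},{"ax":0,"ay":0,"az":0,"tx":0.03,"ty":0.105,"tz":0,"claw":0.07},{"ax":0,"ay":0,"az":0,"tx":0.04,"ty":0.14,"tz":0,"claw":0.07},{"ax":0,"ay":0,"az":0,"tx":0.05,"ty":0.175,"tz":0,"claw":0.07}]}' | egrep "pos"
python3 -m creep '{"increments":[{"ax":0,"ay":0,"az":0,"tx":0,"ty":0,"tz":0,"claw":0.07},{"ax":0,"ay":0,"az":0,"tx":0,"ty":0,"tz":0,"claw":0.07},{"ax":0,"ay":0,"az":0,"tx":0,"ty":0,"tz":0,"claw":0.07}]}' | egrep "pos"
python3 - <<'E'
from h import *
np.set_printoptions(precision=1,suppress=True)
d=capture("scene");c=capture("top")
for n,g in(("round",(554,-15,120)),("square",(619,47,111)),("flask",(617,-79,107))): print(n,*cap([d,c],np.array(g,float),R[n]))
for n in("scene","top"): print(n,[(l,np.array(x["point"]).round(1).tolist(),round(x["conf"],2)) for l in("dish","pan","beaker","tube_rack","forceps") for x in mark_of(l,n)[:1]])
a=cv2.resize(d["img"],(800,600),interpolation=2);b=cv2.resize(c["img"][150:290,200:440],(800,467),interpolation=2)
cv2.imwrite("pics/f1.png",a[:,:,::-1]);cv2.imwrite("pics/f2.png",b[:,:,::-1])
def pan(cc):
    hs=cv2.cvtColor(cc["img"],cv2.COLOR_RGB2GRAY);u=proj(cc,cyl((538,-328.5,64),55,.1)[:60]);return u
E
```

```text
ee_pos: [553.0, -15.0, 104.2]
ft_force: [0.5, -0.3, -0.5]
gripper_width: 0.82
ee_pos: [554.4, -15.3, 258.0]
ee_pos: [507.1, 162.7, 254.5]
ee_pos: [461.8, 339.0, 254.3]
ee_pos: [462.7, 336.9, 254.0]
round [554.2 -14.  120.5] 0.2977929474320149
square [620.1  47.8 111.1] 0.40373673910383445
flask [617.1 -80.1 107.2] 0.21979887119704244
scene [('dish', [543.2, -327.6, 65.1], 0.79), ('pan', [538.4, -323.1, 64.4], 0.69), ('beaker', [748.8, 161.5, -1.8], 0.82), ('tube_rack', [777.9, -104.9, -0.8], 0.8), ('forceps', [371.1, 8.7, -5.1], 0.65)]
top [('dish', [540.5, -330.4, 61.2], 0.65), ('pan', [535.2, -328.9, 63.3], 0.7), ('beaker', [747.0, 160.2, 5.1], 0.83), ('tube_rack', [778.8, -101.3, 2.2], 0.97), ('forceps', [375.4, 9.2, 1.3], 0.65)]
```

View pics/f1.png

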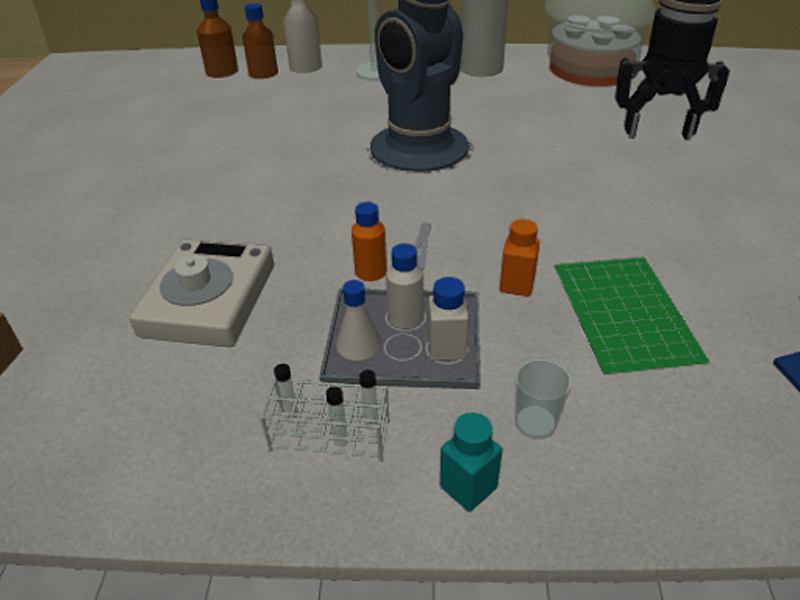

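View pics/f2.png

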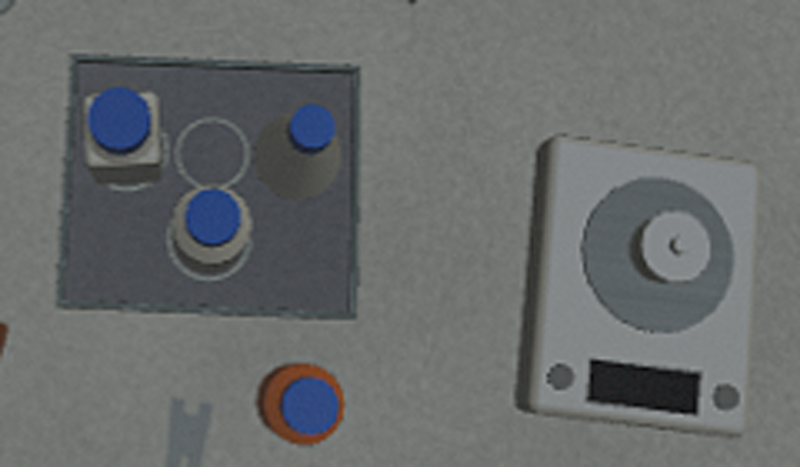

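The final views show all three bottles upright in the tray, each within about 1 mm of its start: round (554,-14), square (620,48) and flask (617,-80). The dish is on the middle of the pan (top view 676,246), and the beaker, rack and forceps have not moved.

```bash
python3 -c "
from bench import *
print(sign_off())"
```

```text
the job is handed in; nothing more can be done
None
```

The job is handed in: all three bottles went to the mat first, then the dish to the middle of the balance pan (within about 3 mm), and each bottle is back upright within about 1 mm of its starting spot; the beaker, rack and forceps were left where they were.

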